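# Stack the joinery drying rack

## Task

Build up the oak drying rack over the freshly oiled tool handles: set the long-legged tier on the bottom frame that is screwed to the bench, then the short-legged tier on top of that, each with its oblong-post end over the oblong-post end below and all four feet fully home in their mortises, shoulders down flat. Lower the tiers in, do not drop them, and do not knock the handles or move the other things on the bench.

Things in the scene. Friction and masses are not known exactly. Their poses are not given: they have to be found in the camera images.
- base: Bottom frame of the rack, oak, lowest of the three, screwed to the bench, two turned handles on its floor. Origin: centre of its underside; x along its length to the oblong-post end, z up. 190 mm along x, 136 mm along y. Corner posts centred at x = +-78 mm: oblong, 34 x 46 mm (y = +-45 mm), at the +x end; square, 34 x 34 mm (y = +-51 mm), at the -x end. Post tops 40 mm, rails 28 mm, floor 8 mm above the bench.
- deep: Long-legged tier, oak, loose, 0.48 kg, 119 mm tall, standing on its feet. Origin: centre of its underside, level with the tips of its feet; x along its length to the oblong-post end, z up. 190 mm along x, 136 mm along y. Corner posts centred at x = +-78 mm: oblong, 34 x 46 mm (y = +-45 mm), at the +x end; square, 34 x 34 mm (y = +-51 mm), at the -x end. Seated, its origin is 16 mm below the post tops of the frame under it.
- deep_bar (a point): Centre of its carrying bar (20 mm wide along x, 100 mm along y, 28 mm deep, top flush with rails and posts), 105 mm above the tips of the feet; axes as the tier's. Grip it here from above, closing along x: 34 mm are clear each side, then thin slats at x = +-51 mm. The space below the bar is open.
- deep_foot_key (a point): Mid-way between its oblong legs (x = +78 mm), at shoulder level, 16 mm above the tips of the feet. Legs run 75 mm from deck underside to flat shoulders; below each a stub foot 16 mm long, 20 x 32 mm here, 2 mm play a side in its mortise; the lowest 6 mm taper in by 4 mm a side. It seats one way round only.
- deep_foot_plain (a point): Mid-way between its square legs (x = -78 mm), at shoulder level, 16 mm above the tips of the feet. Stub feet here 20 x 20 mm, else the same.
- shallow: Short-legged tier, oak, loose, 0.36 kg, 84 mm tall, standing on its feet. Origin: centre of its underside, level with the tips of its feet; x along its length to the oblong-post end, z up. 190 mm along x, 136 mm along y. Corner posts centred at x = +-78 mm: oblong, 34 x 46 mm (y = +-45 mm), at the +x end; square, 34 x 34 mm (y = +-51 mm), at the -x end. Seated, its origin is 16 mm below the post tops of the frame under it.
- shallow_bar (a point): Centre of its carrying bar (20 mm wide along x, 100 mm along y, 28 mm deep, top flush with rails and posts), 70 mm above the tips of the feet; axes as the tier's. Grip it here from above, closing along x: 34 mm are clear each side, then thin slats at x = +-51 mm. The space below the bar is open.
- shallow_foot_key (a point): Mid-way between its oblong legs (x = +78 mm), at shoulder level, 16 mm above the tips of the feet. Legs run 40 mm from deck underside to flat shoulders; below each a stub foot 16 mm long, 20 x 32 mm here, 2 mm play a side in its mortise; the lowest 6 mm taper in by 4 mm a side. It seats one way round only.
- shallow_foot_plain (a point): Mid-way between its square legs (x = -78 mm), at shoulder level, 16 mm above the tips of the feet. Stub feet here 20 x 20 mm, else the same.
- base_top_key (a point): Mid-way between the two oblong posts of the bottom frame (x = +78 mm), at the post tops, 40 mm above its origin. Each has an open mortise in its top, 24 mm (x) by 36 mm (y), 18 mm deep.
- base_top_plain (a point): Mid-way between the two square posts of the bottom frame (x = -78 mm), at the post tops. Mortises here 24 x 24 mm, 18 mm deep.
- deep_top_key (a point): Mid-way between the two oblong posts of the long-legged tier (x = +78 mm), at the post tops, 119 mm above its origin. Each has an open mortise in its top, 24 mm (x) by 36 mm (y), 18 mm deep.
- deep_top_plain (a point): Mid-way between the two square posts of the long-legged tier (x = -78 mm), at the post tops. Mortises here 24 x 24 mm, 18 mm deep.
- handle_a_mid (a point): Freshly oiled turned wooden chisel handle, barrel-shaped with a thin top, 85 mm tall, 30 mm across its butt, loose, standing on the bottom frame's floor (its tip 93 mm above the bench) near the square-post end, about 45 mm from the frame's middle; the point is half-way up.
- handle_b_mid (a point): Freshly oiled turned wooden chisel handle, barrel-shaped with a thin top, 85 mm tall, 30 mm across its butt, loose, standing on the bottom frame's floor (its tip 93 mm above the bench) near the oblong-post end, about 45 mm from the frame's middle; the point is half-way up.
- glue_mid (a point): Bystander: white glue bottle with a grey spout, 62 mm across, 155 mm tall, loose; the point is half-way up.
- oil_tin_mid (a point): Bystander: metal oil tin with a black cap, 69 mm across, 115 mm tall, loose; the point is half-way up.
- sander_mid (a point): Bystander: cork sanding block, 66 x 44 x 22 mm, loose; the point is half-way up, and its x axis is the thing's own length.
- tape_mid (a point): Bystander: grey tape measure standing upright, 67 x 36 x 56 mm, loose; the point is half-way up, and its x axis is the thing's own length.
- mallet_mid (a point): Bystander: wooden joiner's mallet lying down, head 68 x 120 x 84 mm at its +x end, 310 mm long over all, loose; the point is half-way up, and its x axis is the thing's own length.
- chisel_mid (a point): Bystander: wood chisel lying down, 260 mm long along its x, 28 mm high, loose; the point is half-way up, and its x axis is the thing's own length.

How it is judged (in metres and radians):
On the way, in this order (a step that is already met when the one before it is completed fails the run):
1. the long-legged tier is fully home on the bottom frame, the right way round (distance between deep_foot_key and base_top_key below 0.004 m and distance between deep_foot_plain and base_top_plain below 0.004 m and angle between deep_bar's own z axis and vertical below 0.03 rad), for 0.2 s.
2. the short-legged tier is fully home on the long-legged tier, the right way round (all of step 1 and distance between shallow_foot_key and deep_top_key below 0.004 m and distance between shallow_foot_plain and deep_top_plain below 0.004 m and angle between shallow_bar's own z axis and vertical below 0.03 rad), for 0.2 s.
At the end, for the whole second after the job is handed in: Long-legged tier on the bottom frame, short-legged tier on it, each the right way round: both ends of the shoulder line within 4 mm of the post tops below, level within 0.03 rad, at rest. Handles upright (0.15 rad), within 12 mm of their start (all of step 2 and angle between each of handle_a_mid, handle_b_mid's own z axis and vertical below 0.15 rad and distance of each of handle_a_mid, handle_b_mid from where it was at the start of the episode below 0.012 m and linear speed of each of deep, shallow below 0.02 m/s); the robot touches nothing.
It fails at once if a handle is knocked: tilted by more than 0.35 rad or shifted by more than 20 mm (angle between any of handle_a_mid, handle_b_mid's own z axis and vertical above 0.35 rad or distance of any of handle_a_mid, handle_b_mid from where it was at the start of the episode above 0.02 m).
It fails at once if a tier is dropped (falls faster than 0.5 m/s with no finger on it) ((linear speed of deep above 0.5 m/s and contact force between deep and the fingers below 0.3 N) or (linear speed of shallow above 0.5 m/s and contact force between shallow and the fingers below 0.3 N)).
It fails at once if another thing on the bench is moved by more than 30 mm (distance of any of glue_mid, oil_tin_mid, sander_mid, tape_mid, mallet_mid, chisel_mid from where it was at the start of the episode above 0.03 m).
It also fails if it takes over 72 s, if anything falls off the work surface, if the arm or the gripper's body presses on something with over 40 N, if the wrist force passes 120 N, or if a joint passes its speed limit or range.

## Robot

A 6-joint arm with a two-finger parallel gripper is mounted at the origin on the work surface. World frame = base frame: x ahead of the robot, y to its left, z up, the work surface at z = 0. Lengths are in m, angles in degrees, forces in N, time in s.
With the tool pointing down it reaches from about 0.375 to 0.9 m from the base axis. Payload 3.1 kg.
Tool frame: the origin (TCP) lies where the fingers leave the gripper's body, on its centre line; the fingertips stand bot.tips_ahead ahead of it and the grasp point (between the pads) lies 51 mm ahead of it (bot.tips_ahead is the distance from the TCP to the fingertips, in m); z points along the fingers, x is the direction in which the jaws open and shut, and the axes are right-handed (so a half turn about z gives the same grasp; the last joint's range is limited). The gripper opens to 87 mm and grips with 3 to 60 N. Pads are 19 mm wide; open, the fingers measure 117 mm over their backs; the gripper's body (75 mm by 190 mm) begins 51 mm behind the grasp point.
Start: joints at [-79.154, 30.224, 82.088, -0, 67.689, -10.227], TCP at [0.225, -0.583, 0.292] pointing down, gripper open.
Joint ranges: [-176.69, 176.69], [-43.24, 126.21], [12.49, 139.97], [-82, 262], [0, 151.66], [-163.58, 163.58]. Speed limits (degrees/s): [159.86, 159.86, 180, 180, 180, 180].

## Interface

Orientations are given as a 3x3 rotation matrix whose columns are the frame's x, y, z axes.
In Python, from rig import bot, vision, nets gives the robot as it stands.
- The arm moves only by the tool play_rows, never from a script. Its argument "series" is a list of rows, each an object of numbers: "tx", "ty", "tz": the shift along the world's x, y, z as a fraction of full scale; "turn": the turn about the world's z as a fraction of full scale. A call has 1 to 10 rows; each row shifts and turns the commanded pose from where the row before left it; what a row does not reach is not made up. Full scale, the value 1, is 0.8 m for a shift and 60 degrees for a turn. A row lasts 1/10 s, in which the tool goes at most 50 mm and 8.59 degrees, less where a joint would pass 70% of its speed; a pose out of reach is approached as far as the arm can. A call with a number of a shift or a turn outside -1 to 1 is refused whole. A call with a gripper value outside its range is refused whole. "gripper" is the opening, from 0 (shut) to 1 (fully open), set as the call begins (left out, the last holds). The fingers move at their own pace and stop on an object; the grip force is fixed at half the most. Time passes only in rows, so rows that do not move let the fingers close. It gives the time, the measured TCP pose, the force and the opening at its end, in the units of the state.
- bot.read_state(): the state, without advancing time (a new reading comes with each control period).
- vision.capture(name): name is "scene" or "top" or "wrist"; returns a dict with "pixels" (480x640x3 uint8, blue, green, red), "fx", "fy", "cx", "cy" (pixels), "extrinsics" (4x4, takes a point from camera to world coordinates). Camera axes: x right, y down, z forward; pixel columns grow to the right and rows downward; lengths in m; the calibration is good to about 2 mm. The wrist camera is an equidistant fisheye: a pixel r from the principal point sees the ray r / f radians off the axis. A picture is of the moment at which its call begins. There is no depth.
- bot.hand_in(): hands the job in, once; it reports no verdict.
Trained networks look in a picture, given as the dict that the camera call returned (one of the last four; its "shot" number tells which), for a name from the list of things; names that differ only in an ending like _2 or _b are one class to them, and where a whole thing is asked for, a point or a joint stands for the part that bears it (a point fixed in the world has none). Each returns a list of dicts, best first, with "confidence" (0 to 1); they miss things now and then, are a little off and sometimes report something else, mostly with a low value. They report only what shows in the picture. A call takes as long as a camera call.
- nets.look_for(picture, query): "at" ([column, row] as shares, 0 to 1, of the picture: columns of its width, rows of its height, amid what is visible of it).
- nets.masks_of(picture, query): "region" (480x640 bool, what is visible of it) and "at" ([column, row] as shares, 0 to 1, of the picture: columns of its width, rows of its height, amid what is visible of it).
The state is a dict: "time_s": time; "joint_positions": joint angles; "qvel": joint speeds; "tau": joint torques, N m; "position": TCP position; "tcp_rot": TCP orientation; "force": force on the tool from outside, world axes, zero at the start; "moment": the same for the moment, N m; "opening": opening from 0.0 (shut) to 1.0 (fully open).
Only numpy, scipy, OpenCV 4.12 (cv2) and the standard library are available. Lean on these libraries where they do the work, as an engineer would, in place of code of your own. Each camera call takes 0.05 s, during which the arm holds its last target.

## Working session

There is one attempt and no reset: what is moved stays moved. The work goes in short steps, Python scripts to look and compute and a tool call to move; the robot and the scene stay as the last step left them, time stands still between calls to the robot, and variables do not carry over. Pictures are saved under pics/ and viewed, and the job is handed in when it is done.

Besides the shell and the picture viewer there is one more tool, called after "Call:" as name(argument=value, ...) on one line, values as JSON. play_rows: Moves the arm, as the interface text tells. Shift numbers are shares of 0.8 m and turn numbers shares of 60 degrees, none past 1 either way. Its arguments: {"type":"object","properties":{"series":{"type":"array"},"gripper":{"type":"number"}},"required":["series"]}

```bash
ls; mkdir -p pics; python3 - <<'E'
from rig import bot,vision,nets
import cv2
s=bot.read_state();print(s, bot.tips_ahead)
for n in("scene","top","wrist"):
    p=vision.capture(n);cv2.imwrite(f"pics/{n}0.png",p["pixels"]);print(n,p["fx"],p["fy"],p["cx"],p["cy"],p["extrinsics"])
E
```

```text
pics
{'time_s': 0.0, 'joint_positions': array([-7.91558485e+01,  3.02779634e+01,  8.21567808e+01,  6.81019515e-04,
        6.76864461e+01, -1.02266099e+01]), 'qvel': array([ 0.05881024, -0.06135182, -0.01073501,  0.02060219, -0.01331357,
       -0.00334358]), 'tau': array([-3.25058609e-04, -4.40040457e+01, -1.76592833e+01,  6.32218458e-02,
        5.83173323e-02, -1.79068857e-04]), 'position': array([ 0.22462721, -0.58262146,  0.29128001]), 'tcp_rot': array([[ 3.59516042e-01, -9.33138825e-01, -3.87144213e-04],
       [-9.33136587e-01, -3.59516043e-01,  2.07946509e-03],
       [-2.07961417e-03, -3.86342630e-04, -9.99997763e-01]]), 'force': array([-0.66412919,  0.65579473, -0.36947313]), 'moment': array([ 0.03771541, -0.05689608, -0.01845302]), 'opening': 0.9995644738225782} 0.0697
scene 565.3339432498036 565.3339432498036 318.30450531367364 235.49766972420036 [[ 0.87173732  0.35815121 -0.33436769  0.99000637]
 [ 0.48996248 -0.64177019  0.5899727  -0.83337077]
 [-0.00328778 -0.67812884 -0.73493569  1.11944445]
 [ 0.          0.          0.          1.        ]]
top 472.27958275460026 472.27958275460026 319.6185690682771 237.71421962089906 [[ 5.50349009e-03 -9.71360190e-01  2.37548085e-01  2.18120531e-01]
 [-9.99980953e-01 -6.00959372e-03 -1.40643032e-03 -2.52969955e-02]
 [ 2.79371791e-03 -2.37535820e-01 -9.71374763e-01  1.46337474e+00]
 [ 0.00000000e+00  0.00000000e+00  0.00000000e+00  1.00000000e+00]]
wrist 371.64829954431775 371.64829954431775 316.28674533233317 241.76043148229007 [[ 0.36032051 -0.89722344 -0.25526304  0.29595911]
 [-0.93282651 -0.34714023 -0.09658341 -0.55729425]
 [-0.00195517  0.27291712 -0.96203556  0.38434934]
 [ 0.          0.          0.          1.        ]]
```

View pics/scene0.png

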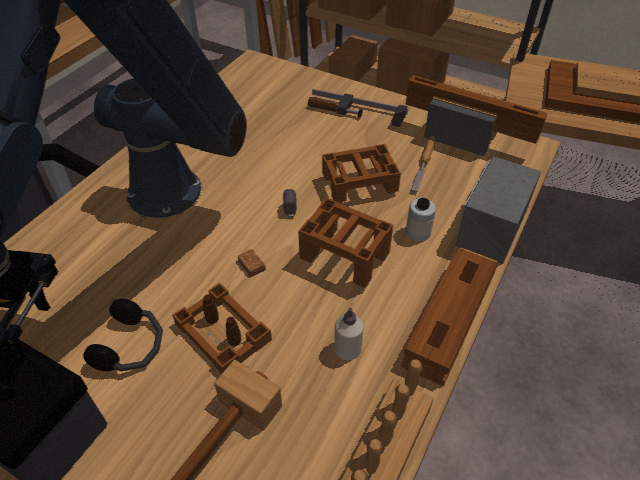

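View pics/top0.png

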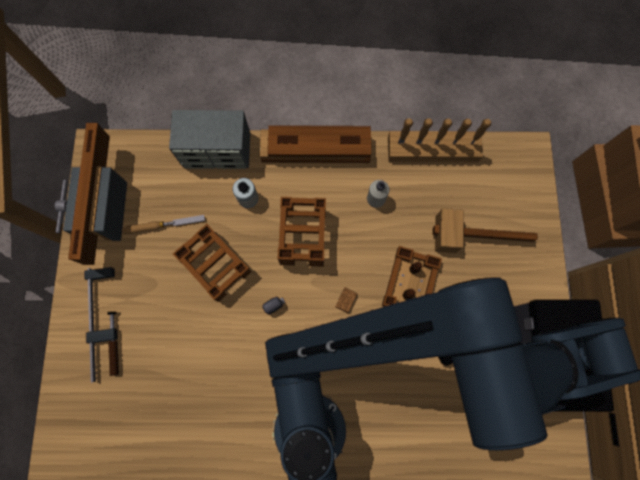

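View pics/wrist0.png

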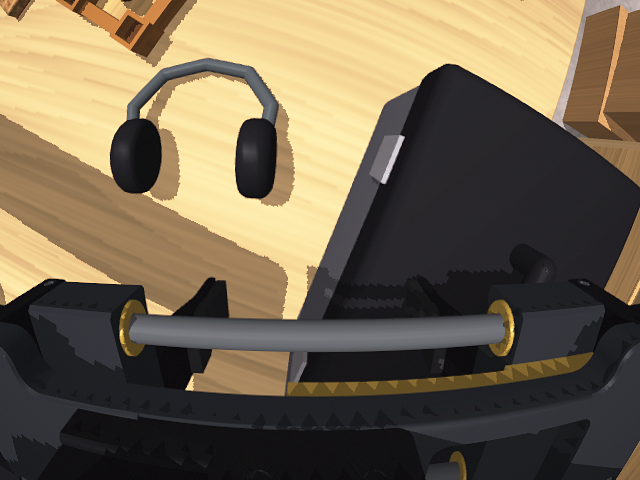

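The scene picture shows the base at about (222,327), the deep tier at (345,240), and the shallow tier at (360,170). The arm hides part of the base in the top view. I'll zoom in on the corners next.

```bash
python3 - <<'E'
import cv2,numpy as np
s=cv2.imread("pics/scene0.png");t=cv2.imread("pics/top0.png")
def crop(im,x,y,w,h,k): 
    return cv2.resize(im[y:y+h,x:x+w],None,fx=k,fy=k,interpolation=cv2.INTER_CUBIC)
a=crop(s,290,190,110,100,4);b=crop(s,310,130,100,75,4);c=crop(s,165,275,115,105,4)
for n,i in(("zs_deep",a),("zs_shal",b),("zs_base",c),("zt",crop(t,165,180,170,125,4.7))):cv2.imwrite(f"pics/{n}.png",cv2.convertScaleAbs(i,alpha=1.7))
E
```

```text
(no output)
```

View pics/zt.png

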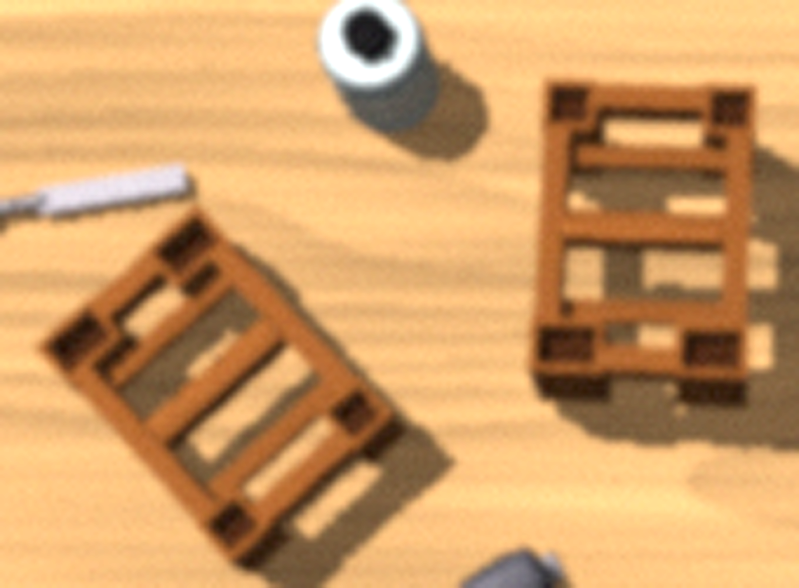

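View pics/zs_base.png

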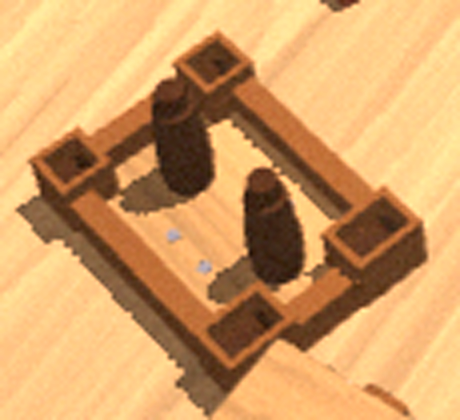

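View pics/zs_deep.png

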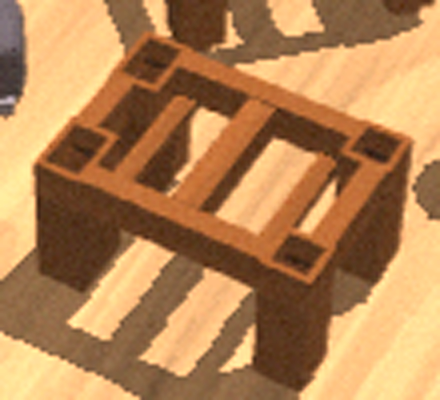

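View pics/zs_shal.png

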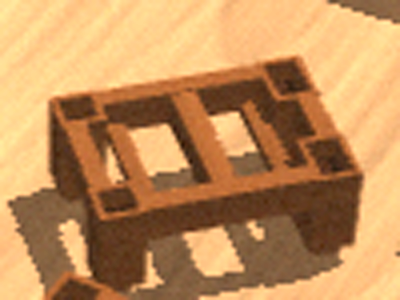

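The oblong posts are at the robot side of the deep tier, the far-left end of the shallow tier, and the lower-right (far) end of the base. I'll fit poses from the outer top corners.

```bash
cat > h.py <<'E'
import numpy as np,cv2
from scipy.optimize import least_squares
H=dict(base=.040,deep=.119,shallow=.084)
CORN=np.array([[.095,.068],[.095,-.068],[-.095,.068],[-.095,-.068]])
def project(P,cam,fish=False):
    E=np.asarray(cam["extrinsics"]);P=np.atleast_2d(P)
    q=(P-E[:3,3])@E[:3,:3]
    if fish:
        r=np.hypot(q[:,0],q[:,1]);th=np.arctan2(r,q[:,2]);d=q[:,:2]/r[:,None]*th[:,None]
    else: d=q[:,:2]/q[:,2:]
    return d*[cam["fx"],cam["fy"]]+[cam["cx"],cam["cy"]]
def pts(p,xy,z):
    c,s=np.cos(p[2]),np.sin(p[2]);xy=np.atleast_2d(xy)
    return np.c_[p[0]+c*xy[:,0]-s*xy[:,1],p[1]+s*xy[:,0]+c*xy[:,1],np.full(len(xy),z)]
def fit(obs,z,p0,loss="soft_l1"):
    # obs: list of (cam,fish,xy,uv)
    f=lambda p:np.concatenate([(project(pts(p,xy,z),c,fi)-uv).ravel() for c,fi,xy,uv in obs])
    r=least_squares(f,p0,loss=loss);return r.x,f(r.x).reshape(-1,2)
E
python3 - <<'E'
from h import *
from rig import vision
S=vision.capture("scene");T=vision.capture("top")
def un(l,k,o): return (np.array(l,float)+.5)/k-.5+o
o={"base":[(S,[(425,230),(225,362),(219,33),(31,160)],4,(165,275))],
"deep":[(S,[(37,165),(150,35),(310,283),(411,140)],4,(290,190)),(T,[(745,377),(533,372),(754,88),(547,82)],4.7,(165,180))],
"shallow":[(S,[(303,58),(362,172),(50,98),(98,220)],4,(310,130)),(T,[(40,347),(200,207),(240,562),(390,420)],4.7,(165,180))]}
g={"base":(.6,-.25,-1),"deep":(.7,0,3.14),"shallow":(.65,.2,.7)}
for n,v in o.items():
    for sel in (v,)+tuple([x] for x in v) if len(v)>1 else (v,):
        p,r=fit([(c,False,CORN,un(l,k,of)) for c,l,k,of in sel],H[n],g[n])
        print(n,p[:2].round(4),np.degrees(p[2]).round(2),r.round(1).tolist())
E
```

```text
base [ 0.4371 -0.3109] -17.72 [[-0.6, -0.7], [0.3, 3.2], [0.6, -0.3], [-0.3, -0.2]]
deep [0.5786 0.0256] 178.61 [[-1.5, -0.6], [-1.6, -1.3], [-0.2, 0.4], [0.1, -0.4], [0.8, -0.3], [-1.0, -0.7], [0.7, -1.2], [-0.7, -1.2]]
deep [0.5809 0.0254] 178.35 [[-0.8, -0.3], [-0.7, -1.0], [0.5, 0.9], [1.0, 0.1]]
deep [0.5761 0.0254] 178.7 [[0.9, 0.5], [-0.9, 0.2], [0.7, -0.4], [-0.7, -0.4]]
shallow [0.4852 0.2969] 43.76 [[-1.5, -0.7], [-0.3, 0.4], [-1.0, -0.3], [-0.4, 0.1], [-0.9, -0.7], [0.0, -1.2], [-2.0, -0.1], [1.1, -1.5]]
shallow [0.4874 0.2973] 43.12 [[-0.4, -0.4], [0.4, 0.9], [-0.1, -0.4], [0.1, 0.0]]
shallow [0.4826 0.2952] 44.08 [[-0.4, 0.3], [0.3, -0.3], [-1.3, 0.8], [1.7, -0.9]]
```

```bash
cat >> h.py <<'E'
def toolR(yaw): # rad
    c,s=np.cos(yaw),np.sin(yaw);return np.array([[c,s,0],[s,-c,0],[0,0,-1.]])
E
python3 - <<'E'
from h import *
from rig import bot,vision
s=bot.read_state();W=vision.capture("wrist");R=s["tcp_rot"];E=W["extrinsics"]
t=R.T@(E[:3,3]-s["position"]);Rc=R.T@E[:3,:3];print(t,Rc);np.savez("he.npz",t=t,Rc=Rc)
# ray for pixel (316,150)
for px in (120,150,180):
    th=(241.8-px)/371.6; ray=np.array([0,-np.sin(th),np.cos(th)])
    d=Rc@ray
    for z in (.3,.35,.4):
        L=(z-.04-t[2]*1)/d[2]*1; print(px,z,(t+d*(z-.04-t[2])/d[2]).round(3))
E
```

```text
[ 0.00177662 -0.07572884 -0.09294066] [[ 9.99999639e-01  8.37157410e-04  1.47118720e-04]
 [-8.45500149e-04  9.61949603e-01  2.73225634e-01]
 [ 8.72120697e-05 -2.73225659e-01  9.61949963e-01]]
120 0.3 [ 0.002 -0.094  0.26 ]
120 0.35 [ 0.002 -0.096  0.31 ]
120 0.4 [ 0.002 -0.099  0.36 ]
150 0.3 [ 0.002 -0.065  0.26 ]
150 0.35 [ 0.002 -0.064  0.31 ]
150 0.4 [ 0.002 -0.062  0.36 ]
180 0.3 [ 0.002 -0.037  0.26 ]
180 0.35 [ 0.002 -0.031  0.31 ]
180 0.4 [ 0.002 -0.026  0.36 ]
```

Call:
play_rows(series=[{"tx":0.0195,"ty":0.0301,"tz":0.0036,"turn":-0.1382},{"tx":0.0195,"ty":0.0301,"tz":0.0036,"turn":-0.1382},{"tx":0.0195,"ty":0.0301,"tz":0.0036,"turn":-0.1382},{"tx":0.0195,"ty":0.0301,"tz":0.0036,"turn":-0.1382},{"tx":0.0195,"ty":0.0301,"tz":0.0036,"turn":-0.1382},{"tx":0.0195,"ty":0.0301,"tz":0.0036,"turn":-0.1382},{"tx":0.0195,"ty":0.0301,"tz":0.0036,"turn":-0.1382}], gripper=0.45)

```text
time_s: 1.0
position: [0.3345, -0.4136, 0.3126]
tcp_rot: [[-0.606, -0.795, 0.0], [-0.795, 0.606, -0.0], [0.0, -0.0, -1.0]]
force: [0.1, 0.3, -0.1]
opening: 0.487
```

Call:
play_rows(series=[{"tx":0.0195,"ty":0.0301,"tz":0.0036,"turn":-0.1382},{"tx":0.0195,"ty":0.0301,"tz":0.0036,"turn":-0.1382},{"tx":0.0195,"ty":0.0301,"tz":0.0036,"turn":-0.1382},{"tx":0.0195,"ty":0.0301,"tz":0.0036,"turn":-0.1382},{"tx":0.0195,"ty":0.0301,"tz":0.0036,"turn":-0.1382},{"tx":0.0195,"ty":0.0301,"tz":0.0036,"turn":-0.1382},{"tx":0.0195,"ty":0.0301,"tz":0.0036,"turn":-0.1382},{"tx":0},{"tx":0},{"tx":0}])

```text
invalid input
```

```bash
python3 - <<'E'
from h import *
from rig import bot,vision
s=bot.read_state();print(s["time_s"],s["position"],s["joint_positions"],s["opening"],np.degrees(np.arctan2(s["tcp_rot"][1,0],s["tcp_rot"][0,0])))
W=vision.capture("wrist");np.savez("W1.npz",**{k:v for k,v in W.items()});cv2.imwrite("pics/w1.png",W["pixels"])
T=vision.capture("top");cv2.imwrite("pics/t1.png",T["pixels"])
E
```

```text
1.0 [ 0.33445981 -0.41357311  0.31260487] [-6.30847351e+01  2.16058668e+01  9.40643839e+01  4.58991234e-03
  6.43180417e+01  6.42360635e+01] 0.48732825059890894 -127.32278746683741
```

View pics/w1.png

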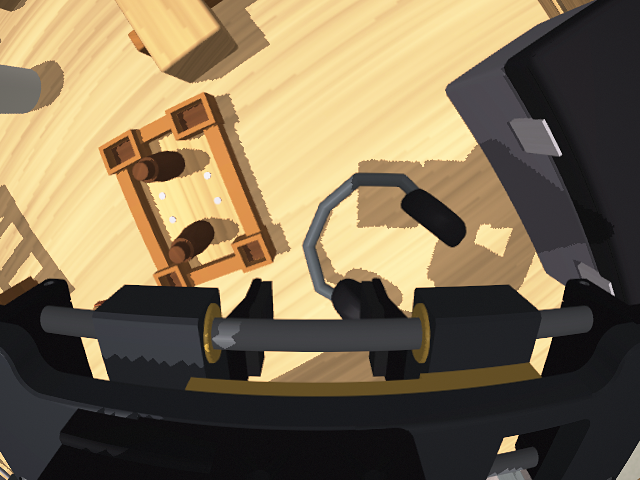

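Only the first call was accepted, so the arm is halfway and the base shows at left (190,190). I'll finish the move now.

Call:
play_rows(series=[{"tx":0.0195,"ty":0.0301,"tz":0.0036,"turn":-0.1382},{"tx":0.0195,"ty":0.0301,"tz":0.0036,"turn":-0.1382},{"tx":0.0195,"ty":0.0301,"tz":0.0036,"turn":-0.1382},{"tx":0.0195,"ty":0.0301,"tz":0.0036,"turn":-0.1382},{"tx":0.0195,"ty":0.0301,"tz":0.0036,"turn":-0.1382},{"tx":0.0195,"ty":0.0301,"tz":0.0036,"turn":-0.1382},{"tx":0.0195,"ty":0.0301,"tz":0.0036,"turn":-0.1382},{"tx":0,"ty":0,"tz":0,"turn":0},{"tx":0,"ty":0,"tz":0,"turn":0},{"tx":0,"ty":0,"tz":0,"turn":0}], gripper=0.45)

```text
time_s: 2.1
position: [0.4428, -0.2472, 0.3324]
tcp_rot: [[-0.996, 0.086, -0.0], [0.086, 0.996, -0.001], [0.0, -0.001, -1.0]]
force: [0.0, -0.1, -0.1]
opening: 0.45
```

```bash
python3 - <<'E'
from h import *
from rig import bot,vision
s=bot.read_state();print(s["time_s"],s["position"],s["joint_positions"],s["opening"],np.degrees(np.arctan2(s["tcp_rot"][1,0],s["tcp_rot"][0,0])))
W=vision.capture("wrist");np.savez("W1.npz",**{k:v for k,v in W.items()});cv2.imwrite("pics/w2.png",W["pixels"])
T=vision.capture("top");cv2.imwrite("pics/t2.png",T["pixels"])
E
```

```text
2.1 [ 0.44279752 -0.2471508   0.33243274] [-4.17943243e+01  1.82476651e+01  9.59147300e+01 -4.13115010e-02
  6.58270333e+01  1.43174080e+02] 0.45049150849070774 175.04850463068095
```

View pics/w2.png

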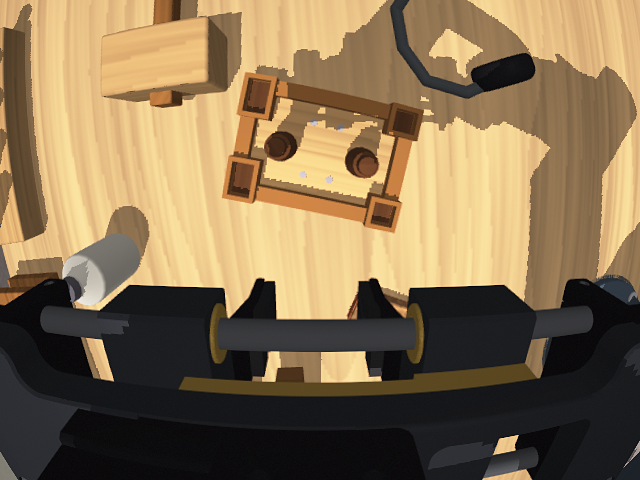

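```bash
python3 - <<'E'
import cv2
i=cv2.imread("pics/w2.png")
cv2.imwrite("pics/w2z.png",cv2.resize(i[65:240,215:435],None,fx=3.6,fy=3.4,interpolation=cv2.INTER_CUBIC))
E
```

```text
(no output)
```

View pics/w2z.png

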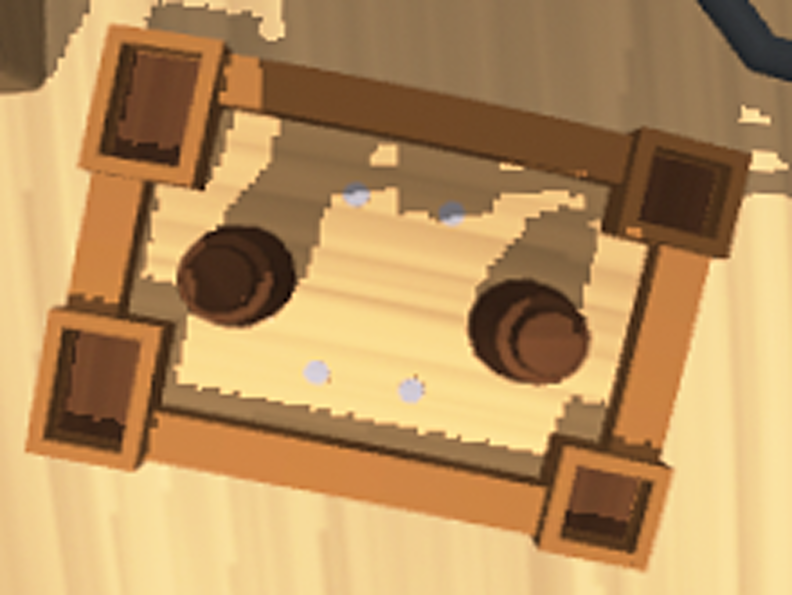

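```bash
python3 - <<'E'
from h import *
W=dict(np.load("W1.npz"))
m=np.array([(95,-68,109,25),(61,-68,229,40),(95,-22,81,166),(61,-22,203,187),(95,22,52,305),(61,22,170,323),(95,68,27,452),(61,68,137,469),(-61,-68,638,128),(-95,-68,750,153),(-95,-34,726,258),(-61,34,561,447),(-95,34,672,466),(-95,68,647,571),(-61,68,537,548)],float)
uv=(m[:,2:]+.5)/[3.6,3.4]-.5+[215,65]
p,r=fit([(W,True,m[:,:2]/1e3,uv)],.04,(.437,-.311,-.31))
print(p,np.degrees(p[2]),r.round(1).tolist())
# mortise check
i=W["pixels"].copy()
for x,y in m[:,:2]/1e3:
    u=project(pts(p,(x,y),.04),W,True)[0];cv2.circle(i,tuple((u*16).round().astype(int)),16,(255,0,0),-1,shift=4)
np.save("base.npy",p)
cv2.imwrite("pics/w2f.png",cv2.resize(i[65:240,215:435],None,fx=3.6,fy=3.4,interpolation=0))
E
```

```text
[ 0.43295881 -0.30992128 -0.29387058] -16.8375440945217 [[0.4, -0.9], [-0.9, -0.2], [-0.7, 0.2], [-2.8, -0.5], [-0.4, 0.4], [-1.8, 0.9], [-0.4, -0.5], [-0.4, 0.5], [1.5, -0.8], [1.1, 0.3], [0.8, 0.2], [1.3, -0.6], [0.8, 0.8], [-0.1, -0.0], [0.5, 0.3]]
```

```bash
cat >> h.py <<'E'
def refine(cam,z,p0,fish=True,rng=4.0,iters=6,freez=True,use=None):
    from scipy.ndimage import map_coordinates
    g=cv2.cvtColor(cam["pixels"],cv2.COLOR_BGR2GRAY).astype(float)
    g=cv2.GaussianBlur(g,(0,0),.7)
    P=[];Nn=[]
    for k,(cx,cy,hx,hy) in enumerate([(.078,.045,.012,.018),(.078,-.045,.012,.018),(-.078,.051,.012,.012),(-.078,-.051,.012,.012)]):
        if use is not None and k not in use: continue
        for t in np.linspace(-.75,.75,9):
            for sx in(-1,1): P.append((cx+sx*hx,cy+t*hy));Nn.append((sx,0))
            for sy in(-1,1): P.append((cx+t*hx,cy+sy*hy));Nn.append((0,sy))
    P=np.array(P);Nn=np.array(Nn,float)
    p=np.array([*p0[:3],z],float)
    for it in range(iters):
        r_=max(1.5,rng/(1+it*.6))
        a=project(pts(p,P,p[3]),cam,fish);b=project(pts(p,P+Nn*.001,p[3]),cam,fish)
        n=(b-a);n/=np.linalg.norm(n,axis=1)[:,None]
        s=np.arange(-r_-1,r_+1.01,.1)
        X=a[:,None,:]+s[None,:,None]*n[:,None,:]
        v=map_coordinates(g,[X[...,1],X[...,0]],order=1)
        d=np.gradient(v,axis=1)*10   # outward: dark->bright positive
        d[:,np.abs(s)>r_]=-1
        j=d.argmax(1);ok=d[np.arange(len(j)),j]>6
        tgt=a+s[j][:,None]*n
        f=lambda q:np.einsum('ij,ij->i',project(pts(q,P,q[3] if freez else z),cam,fish)-tgt,n)[ok]
        sol=least_squares(f,p,loss="soft_l1",f_scale=.4);p=sol.x
        if not freez:p[3]=z
    e=f(p);return p,np.median(np.abs(e)),ok.sum(),len(ok)
def overlay(cam,p,z,fn,box,k,fish=True):
    i=cv2.resize(cam["pixels"][box[1]:box[3],box[0]:box[2]],None,fx=k,fy=k,interpolation=cv2.INTER_CUBIC)
    for cx,cy,hx,hy in [(.078,.045,.012,.018),(.078,-.045,.012,.018),(-.078,.051,.012,.012),(-.078,-.051,.012,.012),(0,0,.095,.068)]:
        q=project(pts(p,[(cx+a*hx,cy+b*hy) for a,b in((1,1),(1,-1),(-1,-1),(-1,1))],z),cam,fish)
        cv2.polylines(i,[(((q-box[:2]+.5)*k-.5)*16).astype(int)],True,(255,0,0),1,shift=4)
    cv2.imwrite(fn,i)
E
python3 - <<'E'
from h import *
W=dict(np.load("W1.npz"))
p0=np.load("base.npy")
for fz in(True,False):
    p,e,a,b=refine(W,.04,p0,freez=fz);print(p,np.degrees(p[2]),e,a,b)
    if fz: overlay(W,p,p[3],"pics/w2f.png",(215,65,435,240),3.4);np.save("base.npy",p)
E
```

```text
[ 0.43347117 -0.30966985 -0.29304066  0.04017358] -16.789993256078066 0.19595958783178763 144 144
[ 0.43346583 -0.3096776  -0.29317879  0.04      ] -16.797907373907236 0.19368539774213273 144 144
```

View pics/w2f.png

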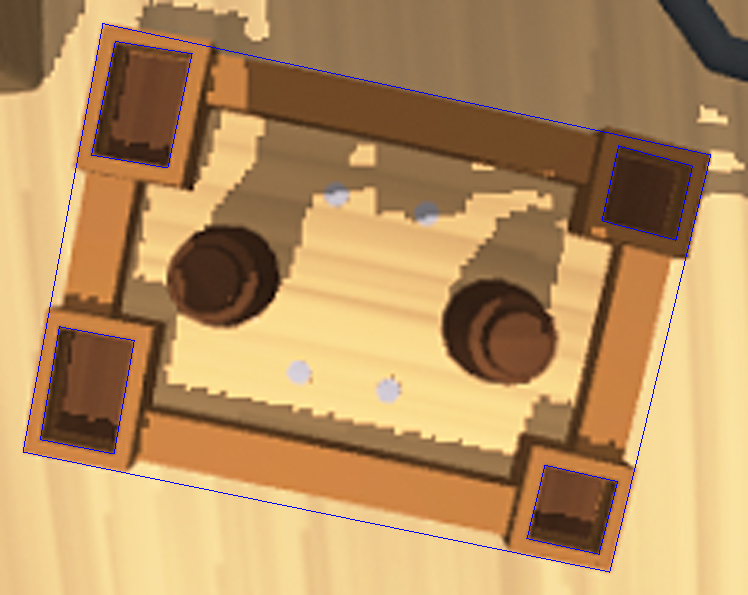

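Call:
play_rows(series=[{"tx":0.0073,"ty":0.0119,"tz":0.0045,"turn":0.139},{"tx":0.0073,"ty":0.0119,"tz":0.0045,"turn":0.139},{"tx":0.0073,"ty":0.0119,"tz":0.0045,"turn":0.139},{"tx":0.0073,"ty":0.0119,"tz":0.0045,"turn":0.139},{"tx":0.0073,"ty":0.0119,"tz":0.0045,"turn":0.139},{"tx":0.0073,"ty":0.0119,"tz":0.0045,"turn":0.139},{"tx":0.0073,"ty":0.0119,"tz":0.0045,"turn":0.139},{"tx":0.0073,"ty":0.0119,"tz":0.0045,"turn":0.139},{"tx":0.0073,"ty":0.0119,"tz":0.0045,"turn":0.139},{"tx":0.0073,"ty":0.0119,"tz":0.0045,"turn":0.139}], gripper=0.45)

```text
time_s: 3.2
position: [0.5015, -0.1515, 0.3686]
tcp_rot: [[-0.196, -0.981, -0.0], [-0.981, 0.196, -0.0], [0.0, 0.0, -1.0]]
force: [-0.6, 0.8, -0.2]
opening: 0.453
```

Call:
play_rows(series=[{"tx":0.0073,"ty":0.0119,"tz":0.0045,"turn":0.139},{"tx":0.0073,"ty":0.0119,"tz":0.0045,"turn":0.139},{"tx":0.0073,"ty":0.0119,"tz":0.0045,"turn":0.139},{"tx":0.0073,"ty":0.0119,"tz":0.0045,"turn":0.139},{"tx":0.0073,"ty":0.0119,"tz":0.0045,"turn":0.139},{"tx":0.0073,"ty":0.0119,"tz":0.0045,"turn":0.139},{"tx":0.0073,"ty":0.0119,"tz":0.0045,"turn":0.139},{"tx":0.0073,"ty":0.0119,"tz":0.0045,"turn":0.139},{"tx":0.0073,"ty":0.0119,"tz":0.0045,"turn":0.139},{"tx":0.0073,"ty":0.0119,"tz":0.0045,"turn":0.139}], gripper=0.45)

```text
time_s: 4.2
position: [0.56, -0.0564, 0.4044]
tcp_rot: [[0.952, -0.308, -0.001], [-0.308, -0.952, -0.0], [-0.0, 0.0, -1.0]]
force: [0.4, -0.7, 0.5]
opening: 0.45
```

Call:
play_rows(series=[{"tx":0.0073,"ty":0.0119,"tz":0.0045,"turn":0.139},{"tx":0.0073,"ty":0.0119,"tz":0.0045,"turn":0.139},{"tx":0,"ty":0,"tz":0,"turn":0},{"tx":0,"ty":0,"tz":0,"turn":0},{"tx":0,"ty":0,"tz":0,"turn":0}], gripper=0.45)

```text
time_s: 4.7
position: [0.5712, -0.0374, 0.4114]
tcp_rot: [[1.0, -0.03, -0.001], [-0.03, -1.0, -0.0], [-0.001, 0.0, -1.0]]
force: [-0.8, -0.6, 0.1]
opening: 0.447
```

```bash
python3 - <<'E'
from h import *
from rig import bot,vision
s=bot.read_state();print(s["time_s"],s["position"],s["joint_positions"].round(2),np.degrees(np.arctan2(s["tcp_rot"][1,0],s["tcp_rot"][0,0])))
W=vision.capture("wrist");np.savez("W2.npz",**W)
p,e,a,b=refine(W,.119,(.578,.0255,np.radians(178.5)),rng=8);print(p,np.degrees(p[2]),e,a,b)
np.save("deep.npy",p);overlay(W,p,p[3],"pics/w3f.png",(190,60,450,255),3)
cv2.imwrite("pics/w3.png",W["pixels"])
E
```

```text
4.7 [ 0.5712429  -0.03744618  0.41137725] [-1.492e+01  1.951e+01  8.064e+01 -2.000e-02  7.990e+01 -1.322e+01] -1.698610425450717
[0.57734744 0.02625051 3.11363519 0.11842031] 178.39815527760203 0.33520016067053215 144 144
```

View pics/w3f.png

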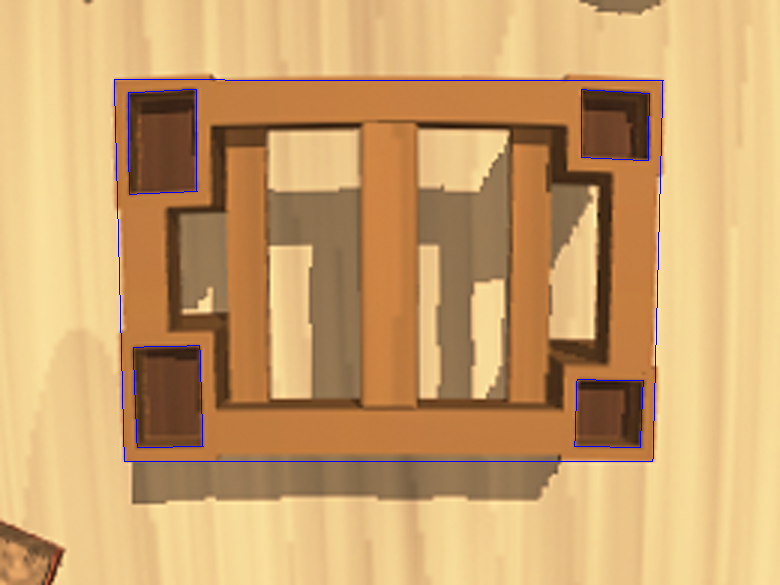

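Call:
play_rows(series=[{"tx":0.0038,"ty":0.0398,"tz":0,"turn":0.0017},{"tx":0.0038,"ty":0.0398,"tz":0,"turn":0},{"tx":0,"ty":0,"tz":-0.05,"turn":0},{"tx":0,"ty":0,"tz":-0.05,"turn":0},{"tx":0,"ty":0,"tz":-0.05,"turn":0},{"tx":0,"ty":0,"tz":-0.05,"turn":0},{"tx":0,"ty":0,"tz":0,"turn":0},{"tx":0,"ty":0,"tz":0,"turn":0}], gripper=0.45)

```text
time_s: 5.55
position: [0.5778, 0.0267, 0.2519]
tcp_rot: [[1.0, -0.026, -0.001], [-0.026, -1.0, 0.0], [-0.001, -0.0, -1.0]]
force: [0.5, 0.1, 1.2]
opening: 0.449
```

```bash
python3 - <<'E'
from h import *
from rig import bot,vision
s=bot.read_state();print(s["time_s"],s["position"],s["joint_positions"].round(2),np.degrees(np.arctan2(s["tcp_rot"][1,0],s["tcp_rot"][0,0])))
W=vision.capture("wrist")
cv2.imwrite("pics/w4.png",W["pixels"])
E
```

```text
5.55 [0.57783098 0.02665669 0.25185895] [-8.42 29.51 91.24 -0.   59.31 -6.92] -1.4968198028957174
```

View pics/w4.png

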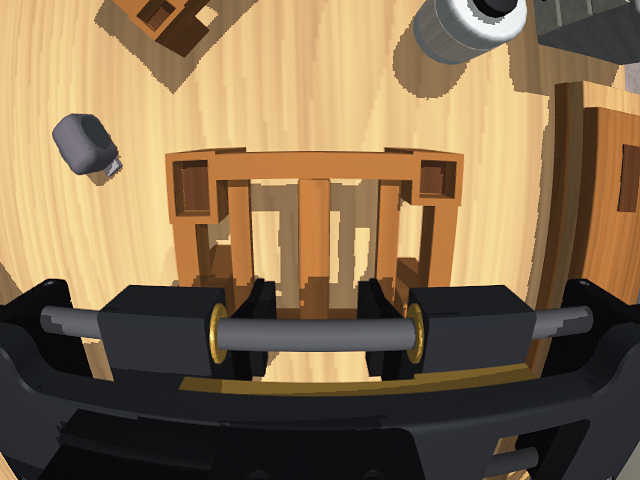

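The fingers at (263,300) and (372,300) straddle the bar at x≈314, well centred. I'll go down and grip.

Call:
play_rows(series=[{"tx":-0.0006,"ty":-0.0004,"tz":-0.04,"turn":-0.0017},{"tx":0,"ty":0,"tz":-0.04,"turn":0},{"tx":0,"ty":0,"tz":-0.03,"turn":0},{"tx":0,"ty":0,"tz":-0.01,"turn":0},{"tx":0,"ty":0,"tz":0,"turn":0},{"tx":0,"ty":0,"tz":0,"turn":0},{"tx":0,"ty":0,"tz":0,"turn":0}], gripper=0.45)

```text
time_s: 6.3
position: [0.5785, 0.0266, 0.1577]
tcp_rot: [[1.0, -0.027, 0.004], [-0.027, -1.0, -0.001], [0.004, 0.0, -1.0]]
force: [-0.3, -0.5, -0.1]
opening: 0.446
```

Call:
play_rows(series=[{"tx":0,"ty":0,"tz":0,"turn":0},{"tx":0,"ty":0,"tz":0,"turn":0},{"tx":0,"ty":0,"tz":0,"turn":0},{"tx":0,"ty":0,"tz":0,"turn":0},{"tx":0,"ty":0,"tz":0,"turn":0},{"tx":0,"ty":0,"tz":0,"turn":0},{"tx":0,"ty":0,"tz":0,"turn":0},{"tx":0,"ty":0,"tz":0,"turn":0}], gripper=0.0)

```text
time_s: 7.1
position: [0.5766, 0.0268, 0.156]
tcp_rot: [[1.0, -0.027, -0.001], [-0.027, -1.0, 0.0], [-0.001, -0.0, -1.0]]
force: [-3.0, -0.4, 5.3]
opening: 0.231
```

Call:
play_rows(series=[{"tx":0,"ty":0,"tz":0.01,"turn":0},{"tx":0,"ty":0,"tz":0.02,"turn":0},{"tx":0,"ty":0,"tz":0.035,"turn":0},{"tx":0,"ty":0,"tz":0.045,"turn":0},{"tx":0,"ty":0,"tz":0.045,"turn":0},{"tx":0,"ty":0,"tz":0.03,"turn":0},{"tx":0,"ty":0,"tz":0.015,"turn":0},{"tx":0,"ty":0,"tz":0,"turn":0},{"tx":0,"ty":0,"tz":0,"turn":0}], gripper=0.0)

```text
time_s: 8.0
position: [0.5764, 0.0269, 0.3142]
tcp_rot: [[1.0, -0.027, -0.003], [-0.027, -1.0, 0.0], [-0.003, -0.0, -1.0]]
force: [-0.5, 0.2, -6.4]
opening: 0.228
```

```bash
python3 - <<'E'
from h import *
from rig import bot,vision
s=bot.read_state();print(s["time_s"],s["position"],s["force"],s["moment"],s["opening"],np.degrees(np.arctan2(s["tcp_rot"][1,0],s["tcp_rot"][0,0])))
W=vision.capture("wrist");np.savez("W5.npz",**W)
cv2.imwrite("pics/w5.png",W["pixels"])
y=np.arctan2(s["tcp_rot"][1,0],s["tcp_rot"][0,0])
z=s["position"][2]-.051+.014
p,e,a,b=refine(W,z,(s["position"][0],s["position"][1],y+np.pi),freez=False,use=[1,3])
print(p,np.degrees(p[2]),e,a,b,z)
print("in tool",toolR(y).T[:2,:2]@(p[:2]-s["position"][:2]))
overlay(W,p,p[3],"pics/w5f.png",(140,120,500,380),2.2)
S=vision.capture("scene");cv2.imwrite("pics/s5.png",S["pixels"])
E
```

```text
8.0 [0.5763625  0.02688345 0.31416654] [-0.45575642  0.15802595 -6.44229061] [-0.02142468 -0.12698578  0.03162254] 0.2277300972282564 -1.5334412151095804
[0.57768204 0.02627945 3.11478838 0.27716654] 178.46422845983753 0.3035463553921454 72 72 0.27716654362955667
in tool [0.00133523 0.00056847]
```

View pics/w5f.png

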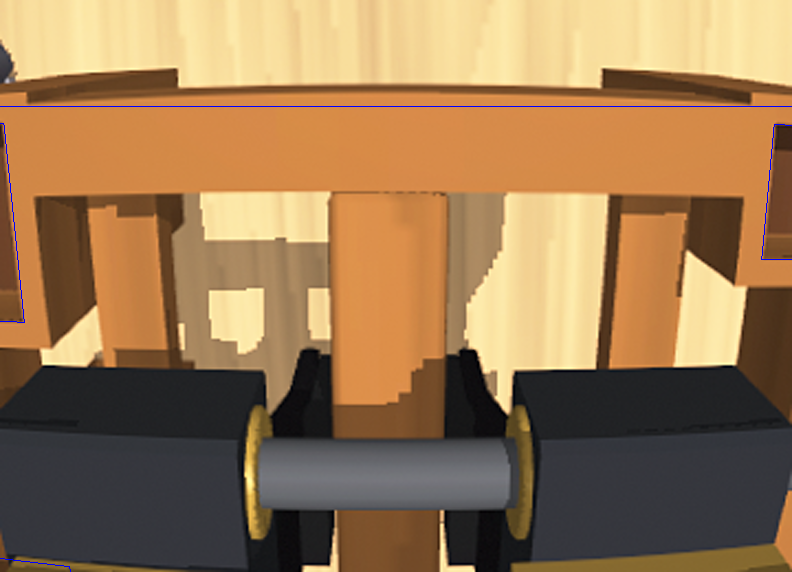

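View pics/s5.png

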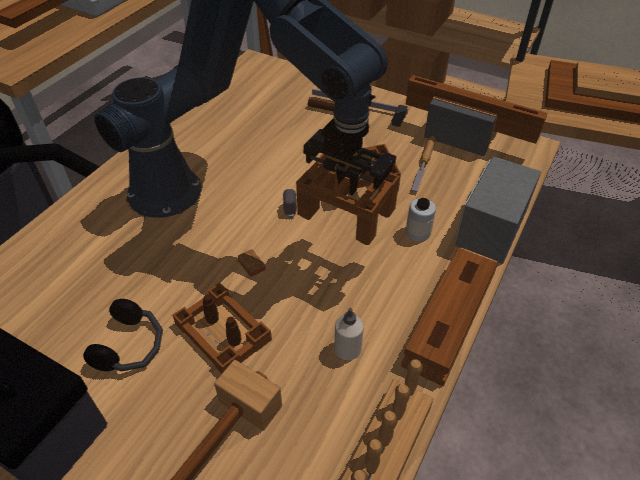

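The in-hand pose agrees with the grasp, about 1 mm of camera bias in x, which I will cancel. Now I'll carry it over the base while turning.

Call:
play_rows(series=[{"tx":-0.003,"ty":-0.007,"tz":0.005,"turn":-0.055},{"tx":-0.0059,"ty":-0.0141,"tz":0.005,"turn":-0.1085},{"tx":-0.0059,"ty":-0.0141,"tz":0.005,"turn":-0.1085},{"tx":-0.0059,"ty":-0.0141,"tz":0,"turn":-0.1085},{"tx":-0.0059,"ty":-0.0141,"tz":0,"turn":-0.1085},{"tx":-0.0059,"ty":-0.0141,"tz":0,"turn":-0.1085},{"tx":-0.0059,"ty":-0.0141,"tz":0,"turn":-0.1085},{"tx":-0.0059,"ty":-0.0141,"tz":0,"turn":-0.1085},{"tx":-0.0059,"ty":-0.0141,"tz":0,"turn":-0.1085},{"tx":-0.0059,"ty":-0.0141,"tz":0,"turn":-0.1085}], gripper=0.0)

```text
time_s: 9.1
position: [0.5315, -0.0806, 0.326]
tcp_rot: [[0.443, -0.896, -0.003], [-0.896, -0.443, 0.001], [-0.002, 0.002, -1.0]]
force: [0.9, -0.1, -5.2]
opening: 0.227
```

Call:
play_rows(series=[{"tx":-0.0059,"ty":-0.0141,"tz":0,"turn":-0.1085},{"tx":-0.0059,"ty":-0.0141,"tz":0,"turn":-0.1085},{"tx":-0.0059,"ty":-0.0141,"tz":0,"turn":-0.1085},{"tx":-0.0059,"ty":-0.0141,"tz":0,"turn":-0.1085},{"tx":-0.0059,"ty":-0.0141,"tz":0,"turn":-0.1085},{"tx":-0.0059,"ty":-0.0141,"tz":0,"turn":-0.1085},{"tx":-0.0059,"ty":-0.0141,"tz":0,"turn":-0.1085},{"tx":-0.0059,"ty":-0.0141,"tz":0,"turn":-0.1085},{"tx":-0.0059,"ty":-0.0141,"tz":0,"turn":-0.1085},{"tx":-0.0059,"ty":-0.0141,"tz":0,"turn":-0.1085}], gripper=0.0)

```text
time_s: 10.1
position: [0.4843, -0.1933, 0.3261]
tcp_rot: [[-0.627, -0.779, -0.003], [-0.779, 0.627, 0.002], [0.0, 0.003, -1.0]]
force: [0.5, -0.4, -4.5]
opening: 0.225
```

Call:
play_rows(series=[{"tx":-0.0059,"ty":-0.0141,"tz":0,"turn":-0.1085},{"tx":-0.0059,"ty":-0.0141,"tz":0,"turn":-0.1085},{"tx":-0.0059,"ty":-0.0141,"tz":0,"turn":-0.1085},{"tx":-0.0059,"ty":-0.0141,"tz":0,"turn":-0.1085},{"tx":-0.0059,"ty":-0.0141,"tz":0,"turn":-0.1085},{"tx":-0.0059,"ty":-0.0141,"tz":0,"turn":-0.1085},{"tx":-0.0059,"ty":-0.0141,"tz":0,"turn":-0.1085},{"tx":-0.0059,"ty":-0.0141,"tz":0,"turn":-0.1085},{"tx":-0.0059,"ty":-0.0141,"tz":0,"turn":-0.1085},{"tx":-0.0059,"ty":-0.0141,"tz":0,"turn":-0.1085}], gripper=0.0)

```text
time_s: 11.1
position: [0.4372, -0.3059, 0.326]
tcp_rot: [[-0.971, 0.24, -0.003], [0.24, 0.971, 0.003], [0.003, 0.002, -1.0]]
force: [0.2, -0.6, -5.2]
opening: 0.23
```

Call:
play_rows(series=[{"tx":-0.003,"ty":-0.007,"tz":0,"turn":-0.055},{"tx":0,"ty":0,"tz":0,"turn":0},{"tx":0,"ty":0,"tz":0,"turn":0},{"tx":0,"ty":0,"tz":0,"turn":0}], gripper=0.0)

```text
time_s: 11.5
position: [0.4355, -0.3109, 0.3271]
tcp_rot: [[-0.957, 0.29, -0.001], [0.29, 0.957, 0.001], [0.001, 0.001, -1.0]]
force: [-0.2, -0.6, -5.2]
opening: 0.228
```

```bash
cat > st.py <<'E'
from h import *
from rig import bot,vision
def st():
    s=bot.read_state();y=np.degrees(np.arctan2(s["tcp_rot"][1,0],s["tcp_rot"][0,0]))
    print(s["time_s"],"pos",s["position"].round(4),"yaw",y.round(2),"F",s["force"].round(1),"M",s["moment"].round(2),"z",s["tcp_rot"][:,2].round(4),"op",round(s["opening"],3),s["joint_positions"].round(1)); return s,np.radians(y)
E
python3 - <<'E'
from st import *
s,y=st()
W=vision.capture("wrist");np.savez("W6.npz",**W)
z=s["position"][2]-.051+.014
p,e,a,b=refine(W,z,(s["position"][0],s["position"][1],y+np.pi),freez=False,use=[1,3])
print(p,np.degrees(p[2]),e,a,b,z)
print("in tool",toolR(y).T[:2,:2]@(p[:2]-s["position"][:2]))
B=np.load("base.npy");d=np.array([.0011,.0006])
t=B[:2]-toolR(B[2]+np.pi)[:2,:2]@d
print("target",t,"delta share",(t-s["position"][:2])/.8,"turn deg",(np.degrees(B[2]+np.pi-y)+180)%360-180)
cv2.imwrite("pics/s6.png",vision.capture("scene")["pixels"]);cv2.imwrite("pics/w6.png",W["pixels"])
E
```

```text
11.5 pos [ 0.4355 -0.3109  0.3271] yaw 163.15 F [-0.2 -0.6 -5.2] M [0.18 0.01 0.06] z [-0.001   0.0015 -1.    ] op 0.228 [-47.5  20.9  92.5   0.   66.6 149.3]
[ 0.43650812 -0.31291174  5.98855857  0.29006894] 343.1191314504348 0.3975877416183214 71 72 0.2900689417234471
in tool [-0.00158154 -0.00160127]
target [ 0.43435096 -0.31056202] delta share [-0.00138477  0.00044836] turn deg 0.06396498901392533
```

View pics/s6.png

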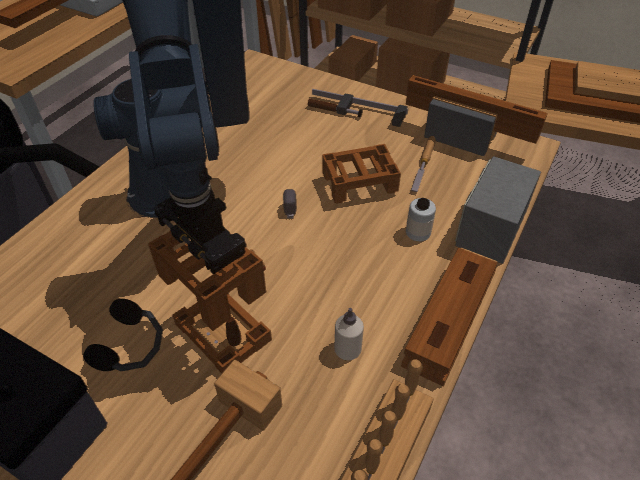

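View pics/w6.png

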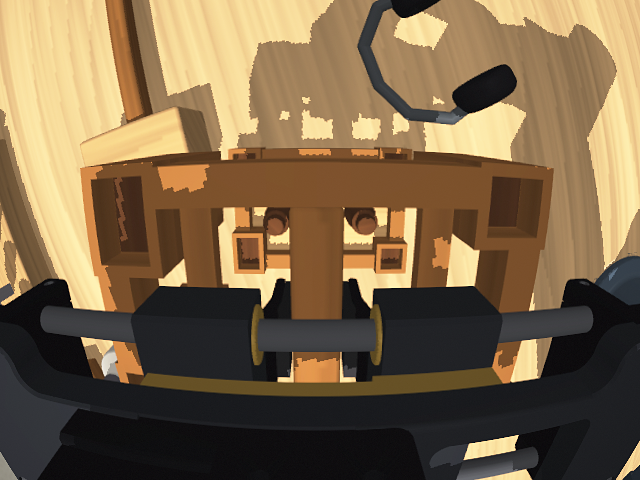

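```bash
python3 - <<'E'
from st import *
he=np.load("he.npz");print(he["t"])
s,y=st()
W=dict(np.load("W6.npz"));R=s["tcp_rot"];E=W["extrinsics"]
print("W6",R.T@(E[:3,3]-s["position"]),(R.T@E[:3,:3]).round(4).tolist())
for n,pos,yaw in(("W1",[0.44279752,-0.2471508,0.33243274],175.0485),("W2",[0.5712429,-0.03744618,0.41137725],-1.6986),("W5",[0.5763625,0.02688345,0.31416654],-1.5334)):
    E=np.load(n+".npz")["extrinsics"];R=toolR(np.radians(yaw))
    print(n,R.T@(E[:3,3]-pos),(R.T@E[:3,:3]).round(4).tolist())
for n in("W5","W6"):
    i=np.load(n+".npz")["pixels"]
    a=cv2.resize(i[150:290,70:180],None,fx=3.5,fy=3.5);b=cv2.resize(i[150:290,460:570],None,fx=3.5,fy=3.5)
    cv2.imwrite(f"pics/{n}c.png",np.hstack([a,b]))
E
```

```text
[ 0.00177662 -0.07572884 -0.09294066]
11.6 pos [ 0.4356 -0.311   0.3275] yaw 163.14 F [-0.7 -0.3 -5.6] M [ 0.14 -0.02 -0.  ] z [-4.e-04  6.e-04 -1.e+00] op 0.228 [-47.5  20.9  92.5   0.   66.6 149.4]
W6 [-0.00170987 -0.07559768 -0.09249266] [[1.0, 0.0006, 0.0013], [-0.0009, 0.9619, 0.2735], [-0.0011, -0.2735, 0.9619]]
W1 [-0.00163204 -0.07591396 -0.09300319] [[1.0, 0.0006, 0.0007], [-0.0008, 0.9622, 0.2723], [-0.0005, -0.2723, 0.9622]]
W2 [ 0.00162901 -0.07350148 -0.09294565] [[1.0, 0.0012, -0.0009], [-0.0009, 0.9619, 0.2732], [0.0012, -0.2732, 0.9619]]
W5 [ 0.00181286 -0.07342633 -0.09298267] [[1.0, 0.0016, -0.0029], [-0.0008, 0.9621, 0.2727], [0.0032, -0.2727, 0.9621]]
```

View pics/W5c.png

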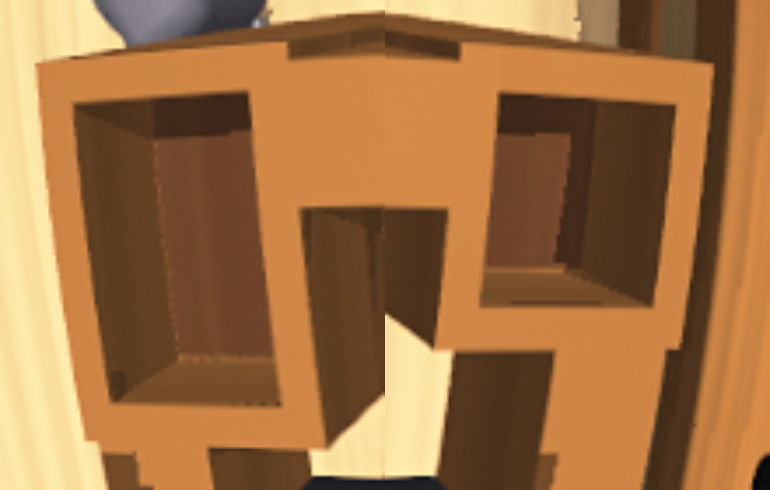

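View pics/W6c.png

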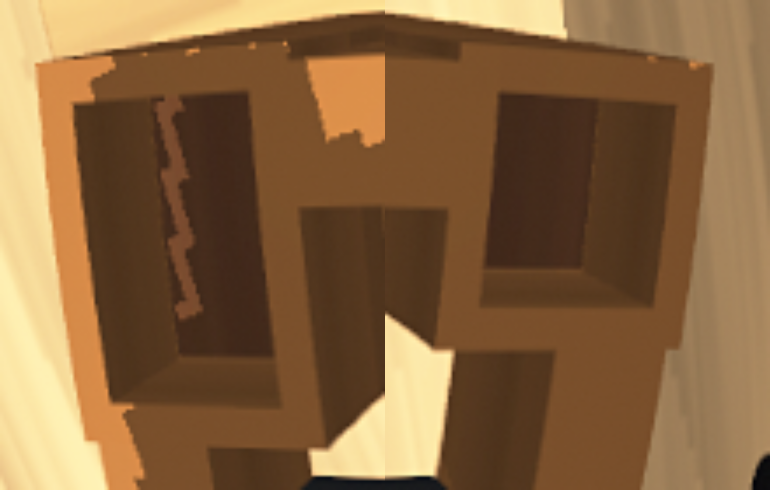

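The mismatch came from a fixed world-frame offset in the wrist calibration of about (+1.7, −1.2) mm; the tier is unmoved in the hand. I'll correct for it by comparing tier and base in the same pictures.

Call:
play_rows(series=[{"tx":-0.0042,"ty":0.0041,"tz":0,"turn":0.0013},{"tx":0,"ty":0,"tz":-0.02,"turn":0},{"tx":0,"ty":0,"tz":-0.02,"turn":0},{"tx":0,"ty":0,"tz":0,"turn":0},{"tx":0,"ty":0,"tz":0,"turn":0},{"tx":0,"ty":0,"tz":0,"turn":0},{"tx":0,"ty":0,"tz":0,"turn":0}], gripper=0.0)

```text
time_s: 12.3
position: [0.4326, -0.3087, 0.2967]
tcp_rot: [[-0.957, 0.29, 0.001], [0.29, 0.957, -0.002], [-0.002, -0.001, -1.0]]
force: [-0.5, -0.1, -5.0]
opening: 0.224
```

```bash
python3 - <<'E'
from st import *
s,y=st()
W=vision.capture("wrist");np.savez("W7.npz",**W)
z=s["position"][2]-.051+.014
p,e,a,b=refine(W,z,(s["position"][0],s["position"][1],y+np.pi),freez=False,use=[1,3])
print("tier",p,np.degrees(p[2]),e,a,b)
B=np.load("base.npy")
q,e,a,b=refine(W,.04,B,freez=False,use=[0,2],rng=3);print("base",q,np.degrees(q[2]),e,a,b,"from W1",B)
i=W["pixels"].copy()
W2=dict(W);overlay(W,q,.04,"pics/w7f.png",(180,130,460,330),2.8)
cv2.imwrite("pics/s7.png",vision.capture("scene")["pixels"])
E
```

```text
12.3 pos [ 0.4326 -0.3087  0.2967] yaw 163.16 F [-0.5 -0.1 -5. ] M [ 0.15  0.02 -0.05] z [ 0.0014 -0.0016 -1.    ] op 0.224 [-47.6  22.7  95.3  -0.   61.9 149.3]
tier [ 0.43385346 -0.31077478  5.98918526  0.25973272] 343.15503811319485 0.3981863965122272 72 72
base [ 0.43335535 -0.30953687 -0.29287312  0.04      ] -16.780393539024637 0.39210346232285753 72 72 from W1 [ 0.43347117 -0.30966985 -0.29304066  0.04017358]
```

View pics/w7f.png

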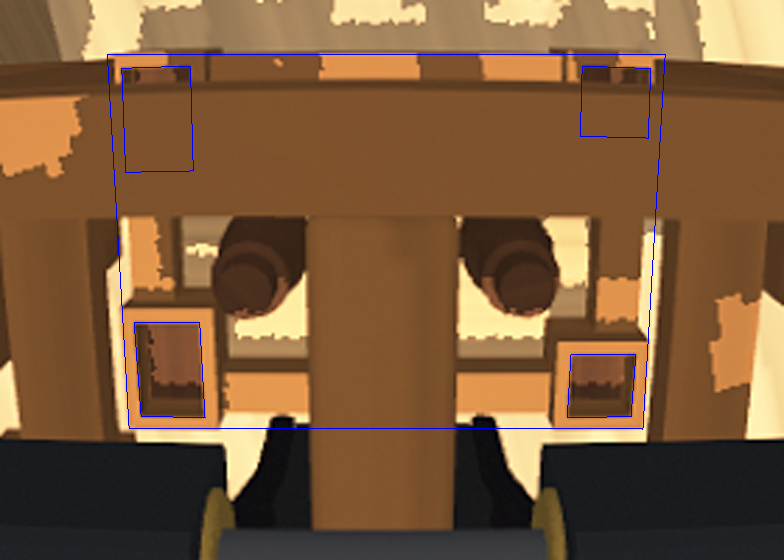

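Call:
play_rows(series=[{"tx":-0.0006,"ty":0.0013,"tz":-0.015,"turn":0},{"tx":0,"ty":0,"tz":-0.025,"turn":0},{"tx":0,"ty":0,"tz":-0.025,"turn":0},{"tx":0,"ty":0,"tz":-0.025,"turn":0},{"tx":0,"ty":0,"tz":-0.015,"turn":0},{"tx":0,"ty":0,"tz":-0.01,"turn":0},{"tx":0,"ty":0,"tz":0,"turn":0},{"tx":0,"ty":0,"tz":0,"turn":0},{"tx":0,"ty":0,"tz":0,"turn":0}], gripper=0.0)

```text
time_s: 13.3
position: [0.4322, -0.3078, 0.2047]
tcp_rot: [[-0.957, 0.29, 0.001], [0.29, 0.957, -0.002], [-0.002, -0.001, -1.0]]
force: [0.5, 0.6, -4.5]
opening: 0.229
```

```bash
python3 - <<'E'
from st import *
s,y=st()
W=vision.capture("wrist");np.savez("W8.npz",**W)
z=s["position"][2]-.051+.014
p,e,a,b=refine(W,z,(s["position"][0],s["position"][1],y+np.pi),freez=False,use=[1,3])
print("tier",p,np.degrees(p[2]),e,a,b)
S=vision.capture("scene")["pixels"]
cv2.imwrite("pics/s8.png",cv2.resize(S[210:390,140:300],None,fx=3.3,fy=3.3,interpolation=cv2.INTER_CUBIC))
E
```

```text
13.3 pos [ 0.4322 -0.3078  0.2047] yaw 163.16 F [ 0.5  0.6 -4.5] M [ 0.27 -0.03 -0.02] z [ 0.0015 -0.0016 -1.    ] op 0.229 [-47.5  30.2 100.5   0.   49.2 149.3]
tier [ 0.43353988 -0.30992553  5.98851358  0.16766052] 343.11655344201506 0.47680414560142514 70 72
```

View pics/s8.png

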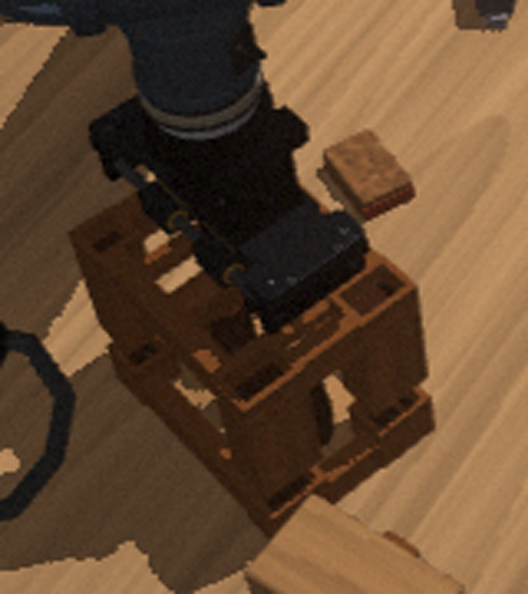

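The feet sit over the mortises to within about 0.4 mm. I'll lower it slowly.

Call:
play_rows(series=[{"tx":-0.0002,"ty":0.0003,"tz":-0.004,"turn":0.001},{"tx":0,"ty":0,"tz":-0.004,"turn":0},{"tx":0,"ty":0,"tz":-0.004,"turn":0},{"tx":0,"ty":0,"tz":-0.003,"turn":0},{"tx":0,"ty":0,"tz":0,"turn":0},{"tx":0,"ty":0,"tz":0,"turn":0}], gripper=0.0)

```text
time_s: 14.0
position: [0.4315, -0.307, 0.1916]
tcp_rot: [[-0.957, 0.289, -0.0], [0.289, 0.957, 0.0], [0.0, 0.0, -1.0]]
force: [1.1, 0.0, -5.8]
opening: 0.226
```

Call:
play_rows(series=[{"tx":0,"ty":0,"tz":-0.003,"turn":0},{"tx":0,"ty":0,"tz":-0.003,"turn":0},{"tx":0,"ty":0,"tz":-0.003,"turn":0},{"tx":0,"ty":0,"tz":-0.002,"turn":0},{"tx":0,"ty":0,"tz":-0.002,"turn":0},{"tx":0,"ty":0,"tz":0,"turn":0},{"tx":0,"ty":0,"tz":0,"turn":0}], gripper=0.0)

```text
time_s: 14.7
position: [0.4316, -0.307, 0.1813]
tcp_rot: [[-0.957, 0.289, 0.0], [0.289, 0.957, 0.0], [0.0, 0.0, -1.0]]
force: [-0.0, 0.1, -6.2]
opening: 0.228
```

Call:
play_rows(series=[{"tx":0,"ty":0,"tz":-0.001,"turn":0},{"tx":0,"ty":0,"tz":-0.001,"turn":0},{"tx":0,"ty":0,"tz":-0.001,"turn":0},{"tx":0,"ty":0,"tz":0,"turn":0},{"tx":0,"ty":0,"tz":0,"turn":0}], gripper=0.0)

```text
time_s: 15.2
position: [0.4316, -0.307, 0.18]
tcp_rot: [[-0.957, 0.289, 0.0], [0.289, 0.957, -0.001], [-0.001, -0.0, -1.0]]
force: [-1.7, 1.0, 6.5]
opening: 0.229
```

```bash
python3 - <<'E'
from st import *
s,y=st()
S=vision.capture("scene")["pixels"]
cv2.imwrite("pics/s9.png",cv2.resize(S[210:390,140:300],None,fx=3.3,fy=3.3,interpolation=cv2.INTER_CUBIC))
E
```

```text
15.2 pos [ 0.4316 -0.307   0.18  ] yaw 163.22 F [-1.7  1.   6.5] M [0.41 0.23 0.06] z [ 4.e-04 -6.e-04 -1.e+00] op 0.229 [-47.5  32.5 101.6  -0.   45.9 149.3]
```

View pics/s9.png

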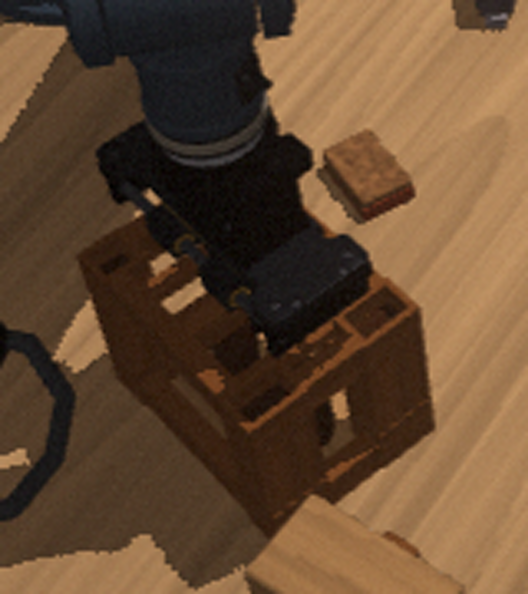

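Call:
play_rows(series=[{"tx":0,"ty":0,"tz":0,"turn":0},{"tx":0,"ty":0,"tz":0,"turn":0},{"tx":0,"ty":0,"tz":0,"turn":0},{"tx":0,"ty":0,"tz":0,"turn":0},{"tx":0,"ty":0,"tz":0.01,"turn":0},{"tx":0,"ty":0,"tz":0.03,"turn":0},{"tx":0,"ty":0,"tz":0.04,"turn":0},{"tx":0,"ty":0,"tz":0.05,"turn":0}], gripper=0.45)

```text
time_s: 16.05
position: [0.431, -0.3064, 0.2834]
tcp_rot: [[-0.957, 0.289, -0.002], [0.289, 0.957, 0.002], [0.003, 0.002, -1.0]]
force: [0.0, -1.3, -0.1]
opening: 0.448
```

Call:
play_rows(series=[{"tx":0,"ty":0,"tz":0.05,"turn":0},{"tx":0.007,"ty":0.024,"tz":0.05,"turn":0},{"tx":0.008,"ty":0.026,"tz":0.05,"turn":0},{"tx":0.008,"ty":0.026,"tz":0.04,"turn":0},{"tx":0,"ty":0,"tz":0,"turn":0},{"tx":0,"ty":0,"tz":0,"turn":0},{"tx":0,"ty":0,"tz":0,"turn":0}], gripper=0.45)

```text
time_s: 16.75
position: [0.4493, -0.2461, 0.4338]
tcp_rot: [[-0.957, 0.289, -0.002], [0.289, 0.957, 0.001], [0.002, 0.001, -1.0]]
force: [-0.2, -0.1, -0.1]
opening: 0.453
```

```bash
python3 - <<'E'
from st import *
s,y=st()
W=vision.capture("wrist");np.savez("W9.npz",**W)
B=np.load("base.npy")
p,e,a,b=refine(W,.143,B,rng=8);print(p,np.degrees(p[2]),e,a,b)
p,e,a,b=refine(W,.143,B,rng=8,freez=False);print(p,np.degrees(p[2]),e,a,b)
np.save("deeptop.npy",p)
overlay(W,p,p[3],"pics/w9f.png",(190,60,450,255),3)
S=vision.capture("scene")["pixels"]
cv2.imwrite("pics/s10.png",cv2.resize(S[210:390,140:300],None,fx=3.3,fy=3.3,interpolation=cv2.INTER_CUBIC))
E
```

```text
16.75 pos [ 0.4493 -0.2461  0.4338] yaw 163.2 F [-0.2 -0.1 -0.1] M [ 0.1  -0.04  0.03] z [-0.002   0.0014 -1.    ] op 0.453 [-41.2  13.1  86.4  -0.   80.6 155.6]
[ 0.43287467 -0.30925821 -0.29291611  0.14367798] -16.782856656610704 0.27552314875937217 144 144
[ 0.43287786 -0.30923978 -0.2929904   0.143     ] -16.787113623449304 0.28844907278916276 144 144
```

View pics/w9f.png

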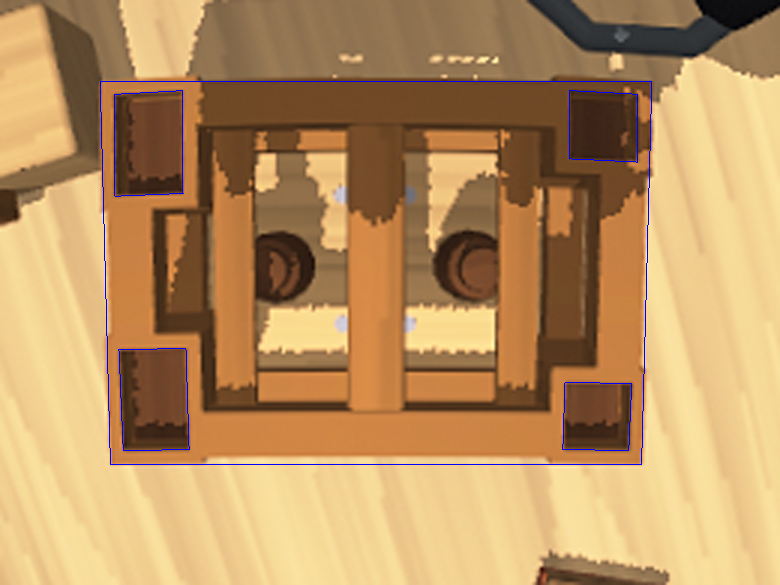

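View pics/s10.png

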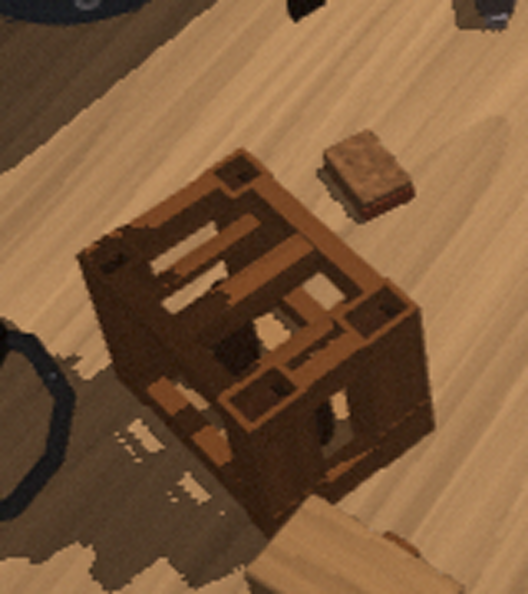

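The deep tier is fully home (top measured at 143.7 mm against 143 nominal) and both handles are upright. Next I'll view the shallow tier.

Call:
play_rows(series=[{"tx":0.0034,"ty":0.0214,"tz":-0.0025,"turn":0.1382},{"tx":0.0034,"ty":0.0214,"tz":-0.0025,"turn":0.1382},{"tx":0.0034,"ty":0.0214,"tz":-0.0025,"turn":0.1382},{"tx":0.0034,"ty":0.0214,"tz":-0.0025,"turn":0.1382},{"tx":0.0034,"ty":0.0214,"tz":-0.0025,"turn":0.1382},{"tx":0.0034,"ty":0.0214,"tz":-0.0025,"turn":0.1382},{"tx":0.0034,"ty":0.0214,"tz":-0.0025,"turn":0.1382},{"tx":0.0034,"ty":0.0214,"tz":-0.0025,"turn":0.1382},{"tx":0.0034,"ty":0.0214,"tz":-0.0025,"turn":0.1382},{"tx":0.0034,"ty":0.0214,"tz":-0.0025,"turn":0.1382}], gripper=0.45)

```text
time_s: 17.85
position: [0.4769, -0.0748, 0.4135]
tcp_rot: [[-0.4, -0.916, -0.003], [-0.916, 0.4, 0.001], [0.0, 0.003, -1.0]]
force: [-0.0, -0.4, 0.4]
opening: 0.451
```

Call:
play_rows(series=[{"tx":0.0034,"ty":0.0214,"tz":-0.0025,"turn":0.1382},{"tx":0.0034,"ty":0.0214,"tz":-0.0025,"turn":0.1382},{"tx":0.0034,"ty":0.0214,"tz":-0.0025,"turn":0.1382},{"tx":0.0034,"ty":0.0214,"tz":-0.0025,"turn":0.1382},{"tx":0.0034,"ty":0.0214,"tz":-0.0025,"turn":0.1382},{"tx":0.0034,"ty":0.0214,"tz":-0.0025,"turn":0.1382},{"tx":0.0034,"ty":0.0214,"tz":-0.0025,"turn":0.1382},{"tx":0.0034,"ty":0.0214,"tz":-0.0025,"turn":0.1382},{"tx":0.0034,"ty":0.0214,"tz":-0.0025,"turn":0.1382},{"tx":0.0034,"ty":0.0214,"tz":-0.0025,"turn":0.1382}], gripper=0.45)

```text
time_s: 18.85
position: [0.5043, 0.0963, 0.3934]
tcp_rot: [[0.86, -0.51, -0.003], [-0.51, -0.86, -0.0], [-0.003, 0.002, -1.0]]
force: [0.2, 0.3, 0.8]
opening: 0.449
```

Call:
play_rows(series=[{"tx":0.0034,"ty":0.0214,"tz":-0.0025,"turn":0.1382},{"tx":0.0034,"ty":0.0214,"tz":-0.0025,"turn":0.1382},{"tx":0.0034,"ty":0.0214,"tz":-0.0025,"turn":0.1382},{"tx":0.0034,"ty":0.0214,"tz":-0.0025,"turn":0.1382},{"tx":0.0034,"ty":0.0214,"tz":-0.0025,"turn":0.1382},{"tx":0.0034,"ty":0.0214,"tz":-0.0025,"turn":0.1382},{"tx":0.0034,"ty":0.0214,"tz":-0.0025,"turn":0.1382},{"tx":0.0034,"ty":0.0214,"tz":-0.0025,"turn":0.1382},{"tx":0.0034,"ty":0.0214,"tz":-0.0025,"turn":0.1382}], gripper=0.45)

```text
time_s: 19.75
position: [0.5289, 0.2503, 0.3752]
tcp_rot: [[0.72, 0.694, -0.003], [0.694, -0.72, -0.001], [-0.003, -0.002, -1.0]]
force: [0.2, -0.4, -0.3]
opening: 0.452
```

Call:
play_rows(series=[{"tx":0,"ty":0,"tz":0,"turn":0},{"tx":0,"ty":0,"tz":0,"turn":0},{"tx":0,"ty":0,"tz":0,"turn":0}], gripper=0.45)

```text
time_s: 20.05
position: [0.5288, 0.2493, 0.3764]
tcp_rot: [[0.725, 0.689, -0.001], [0.689, -0.725, -0.001], [-0.001, -0.0, -1.0]]
force: [-0.5, -0.1, -0.0]
opening: 0.45
```

```bash
python3 - <<'E'
from st import *
s,y=st()
W=vision.capture("wrist");np.savez("W10.npz",**W)
p,e,a,b=refine(W,.084,(.4865,.296,np.radians(43.7)),rng=8);print(p,np.degrees(p[2]),e,a,b)
np.save("shallow.npy",p)
overlay(W,p,p[3],"pics/w10f.png",(190,60,450,255),3)
w=np.array([.0017,-.0012]);t=p[:2]-w
print("TCP target",t,"share",(t-s["position"][:2])/.8,"turn",np.degrees(p[2]-y))
E
```

```text
20.05 pos [0.5288 0.2493 0.3764] yaw 43.51 F [-0.5 -0.1 -0. ] M [ 0.05 -0.13  0.02] z [-1.2e-03 -8.0e-04 -1.0e+00] op 0.45 [ 14.3  22.2  81.9  -0.   75.9 -29.2]
[0.48404229 0.29848784 0.77074031 0.0846726 ] 44.16016685400022 0.3077880722665419 141 144
TCP target [0.48234229 0.29968784] share [-0.05806344  0.06302846] turn 0.647919400629233
```

View pics/w10f.png

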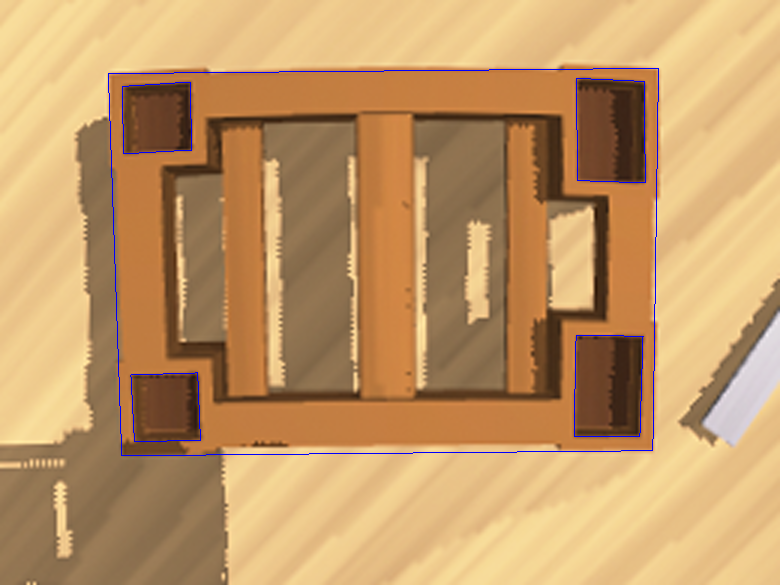

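Call:
play_rows(series=[{"tx":-0.029,"ty":0.0315,"tz":0,"turn":0.0108},{"tx":-0.0291,"ty":0.0315,"tz":0,"turn":0},{"tx":0,"ty":0,"tz":-0.04,"turn":0},{"tx":0,"ty":0,"tz":-0.05,"turn":0},{"tx":0,"ty":0,"tz":-0.05,"turn":0},{"tx":0,"ty":0,"tz":-0.05,"turn":0},{"tx":0,"ty":0,"tz":0,"turn":0},{"tx":0,"ty":0,"tz":0,"turn":0},{"tx":0,"ty":0,"tz":0,"turn":0}], gripper=0.45)

```text
time_s: 21.0
position: [0.4839, 0.3009, 0.2273]
tcp_rot: [[0.716, 0.698, 0.004], [0.698, -0.716, 0.002], [0.004, 0.002, -1.0]]
force: [-0.8, 0.1, -0.5]
opening: 0.453
```

```bash
python3 - <<'E'
from st import *
s,y=st()
W=vision.capture("wrist")
cv2.imwrite("pics/w11.png",W["pixels"])
E
```

```text
21.0 pos [0.4839 0.3009 0.2273] yaw 44.28 F [-0.8  0.1 -0.5] M [ 0.02 -0.18 -0.01] z [ 0.0043  0.0016 -1.    ] op 0.453 [ 20.6  30.7  93.9  -0.   55.1 -23.6]
```

View pics/w11.png

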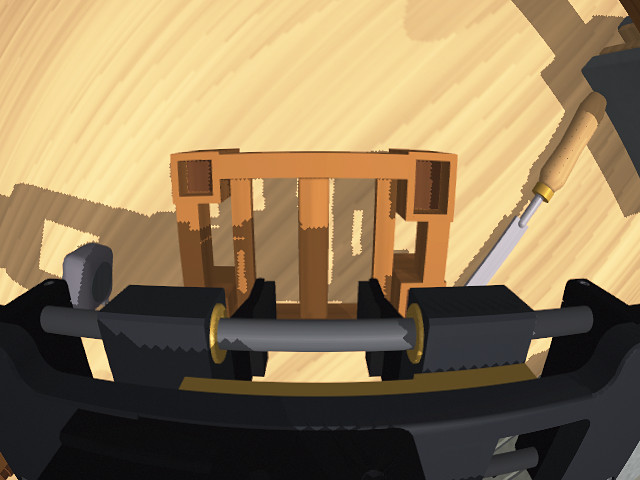

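The bar at x≈314 lies centred between the fingers. I'll lower and grip.

Call:
play_rows(series=[{"tx":-0.0008,"ty":-0.0006,"tz":-0.04,"turn":-0.001},{"tx":0,"ty":0,"tz":-0.05,"turn":0},{"tx":0,"ty":0,"tz":-0.03,"turn":0},{"tx":0,"ty":0,"tz":-0.011,"turn":0},{"tx":0,"ty":0,"tz":0,"turn":0},{"tx":0,"ty":0,"tz":0,"turn":0},{"tx":0,"ty":0,"tz":0,"turn":0}], gripper=0.45)

```text
time_s: 21.75
position: [0.4829, 0.3007, 0.1221]
tcp_rot: [[0.716, 0.698, 0.004], [0.698, -0.716, 0.001], [0.004, 0.002, -1.0]]
force: [1.0, 0.1, -0.6]
opening: 0.449
```

Call:
play_rows(series=[{"tx":0,"ty":0,"tz":0,"turn":0},{"tx":0,"ty":0,"tz":0,"turn":0},{"tx":0,"ty":0,"tz":0,"turn":0},{"tx":0,"ty":0,"tz":0,"turn":0},{"tx":0,"ty":0,"tz":0,"turn":0},{"tx":0,"ty":0,"tz":0,"turn":0},{"tx":0,"ty":0,"tz":0,"turn":0},{"tx":0,"ty":0,"tz":0,"turn":0}], gripper=0.0)

```text
time_s: 22.55
position: [0.4819, 0.3003, 0.1205]
tcp_rot: [[0.716, 0.698, 0.001], [0.698, -0.716, 0.0], [0.001, 0.0, -1.0]]
force: [-0.9, 0.5, 5.8]
opening: 0.224
```

Call:
play_rows(series=[{"tx":0,"ty":0,"tz":0.01,"turn":0},{"tx":0,"ty":0,"tz":0.02,"turn":0},{"tx":0,"ty":0,"tz":0.04,"turn":0},{"tx":0,"ty":0,"tz":0.05,"turn":0},{"tx":0,"ty":0,"tz":0.05,"turn":0},{"tx":0,"ty":0,"tz":0.05,"turn":0},{"tx":0,"ty":0,"tz":0.035,"turn":0},{"tx":0,"ty":0,"tz":0.015,"turn":0},{"tx":0,"ty":0,"tz":0,"turn":0},{"tx":0,"ty":0,"tz":0,"turn":0}], gripper=0.0)

```text
time_s: 23.55
position: [0.4805, 0.2997, 0.3341]
tcp_rot: [[0.716, 0.698, -0.004], [0.698, -0.716, -0.002], [-0.004, -0.002, -1.0]]
force: [-0.9, 1.0, -5.4]
opening: 0.229
```

```bash
python3 - <<'E'
from st import *
s,y=st()
W=vision.capture("wrist");np.savez("W12.npz",**W)
z=s["position"][2]-.051+.014
p,e,a,b=refine(W,z,(s["position"][0],s["position"][1],y),freez=False,use=[0,2])
print("tier",p,np.degrees(p[2]),e,a,b)
w=np.array([.0017,-.0012]);print("in tool",toolR(y).T[:2,:2]@(p[:2]-w-s["position"][:2]))
cv2.imwrite("pics/w12.png",W["pixels"])
E
```

```text
23.55 pos [0.4805 0.2997 0.3341] yaw 44.27 F [-0.9  1.  -5.4] M [-0.01 -0.07 -0.02] z [-0.0041 -0.0016 -1.    ] op 0.229 [ 20.6  23.1  87.7  -0.   69.5 -23.6]
tier [0.4775906  0.3033875  0.78760896 0.29713298] 45.126669517998906 1.0565870258162533 39 72
in tool [ 9.63533309e-05 -6.76118311e-03]
```

View pics/w12.png

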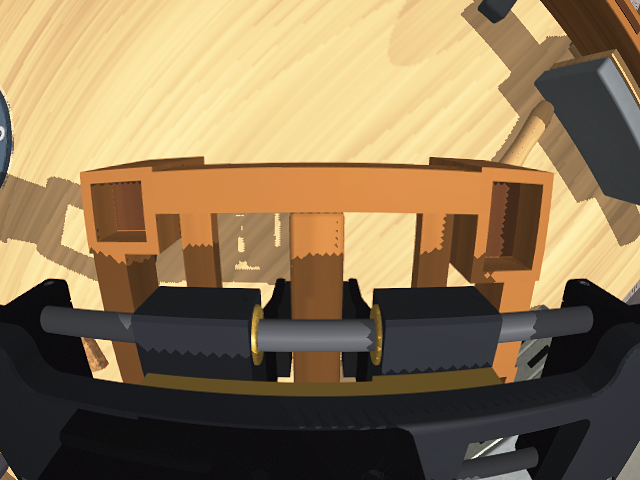

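```bash
python3 - <<'E'
from st import *
W=dict(np.load("W12.npz"));pos=np.array([.4805,.2997,.3341]);y=np.radians(44.27)
w=np.array([.0017,-.0012]);d0=pos[:2]+w
for rng in(5,8):
  for oy in(-.003,0,.003):
    i=d0+toolR(y)[:2,1]*oy
    p,e,a,b=refine(W,.297,(*i,y),freez=False,use=[0,2],rng=rng,iters=10)
    print(rng,oy,p[:2],np.degrees(p[2]),e,a,b,"in tool",toolR(y).T[:2,:2]@(p[:2]-d0))
overlay(W,p,.297,"pics/w12f.png",(70,140,570,390),1.6)
E
```

```text
5 -0.003 [0.47815377 0.30228722] 44.22410135053146 0.994488061434499 53 72 in tool [-0.0002537 -0.0055363]
5 0 [0.48229271 0.29718536] 44.228305162931484 0.7957652654730499 71 72 in tool [-0.00085129  0.00100607]
5 0.003 [0.48230027 0.29719259] 44.226463180886505 0.7961549331397854 71 72 in tool [-0.00084082  0.00100617]
8 -0.003 [0.47815755 0.3022853 ] 44.22414432843963 0.9991497772153257 53 72 in tool [-0.00025234 -0.00553229]
8 0 [0.48229894 0.29719294] 44.22748697526023 0.8035773299377285 71 72 in tool [-0.00084154  0.001005  ]
8 0.003 [0.48229688 0.29718519] 44.22696555072978 0.7948359217839915 71 72 in tool [-0.00084842  0.0010091 ]
```

View pics/w12f.png

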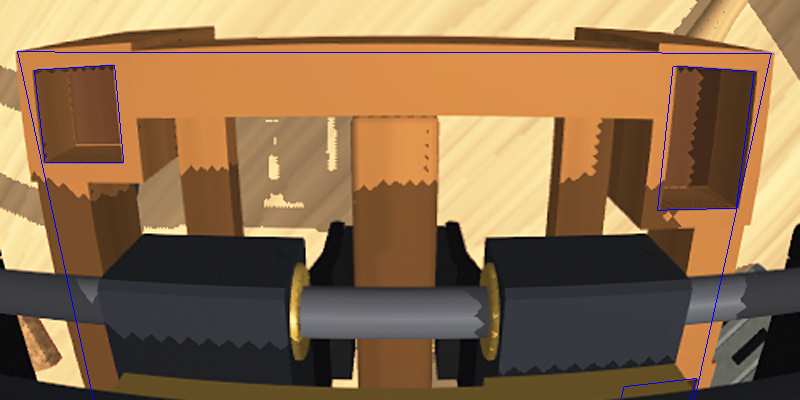

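Call:
play_rows(series=[{"tx":-0.0015,"ty":-0.019,"tz":0,"turn":-0.0255},{"tx":-0.0015,"ty":-0.019,"tz":0,"turn":-0.0255},{"tx":-0.0031,"ty":-0.038,"tz":0,"turn":-0.051},{"tx":-0.0031,"ty":-0.038,"tz":0,"turn":-0.051},{"tx":-0.0031,"ty":-0.038,"tz":0,"turn":-0.051},{"tx":-0.0031,"ty":-0.038,"tz":0,"turn":-0.051},{"tx":-0.0031,"ty":-0.038,"tz":0,"turn":-0.051},{"tx":-0.0031,"ty":-0.038,"tz":0,"turn":-0.051},{"tx":-0.0031,"ty":-0.038,"tz":0,"turn":-0.051},{"tx":-0.0031,"ty":-0.038,"tz":0,"turn":-0.051}], gripper=0.0)

```text
time_s: 24.6
position: [0.4582, 0.0244, 0.3356]
tcp_rot: [[0.959, 0.284, -0.002], [0.284, -0.959, -0.0], [-0.002, -0.0, -1.0]]
force: [0.3, -0.5, -4.8]
opening: 0.228
```

Call:
play_rows(series=[{"tx":-0.0031,"ty":-0.038,"tz":0,"turn":-0.051},{"tx":-0.0031,"ty":-0.038,"tz":0,"turn":-0.051},{"tx":-0.0031,"ty":-0.038,"tz":0,"turn":-0.051},{"tx":-0.0031,"ty":-0.038,"tz":0,"turn":-0.051},{"tx":-0.0031,"ty":-0.038,"tz":0,"turn":-0.051},{"tx":-0.0031,"ty":-0.038,"tz":0,"turn":-0.051},{"tx":-0.0031,"ty":-0.038,"tz":0,"turn":-0.051},{"tx":-0.0031,"ty":-0.038,"tz":0,"turn":-0.051},{"tx":-0.0031,"ty":-0.038,"tz":0,"turn":-0.051},{"tx":-0.0031,"ty":-0.038,"tz":0,"turn":-0.051}], gripper=0.0)

```text
time_s: 25.6
position: [0.4329, -0.279, 0.3355]
tcp_rot: [[0.97, -0.244, -0.002], [-0.244, -0.97, 0.001], [-0.002, -0.001, -1.0]]
force: [0.3, -0.2, -4.2]
opening: 0.229
```

Call:
play_rows(series=[{"tx":-0.0015,"ty":-0.019,"tz":0,"turn":-0.0255},{"tx":-0.0015,"ty":-0.019,"tz":0,"turn":-0.0255},{"tx":0,"ty":0,"tz":0,"turn":0},{"tx":0,"ty":0,"tz":0,"turn":0},{"tx":0,"ty":0,"tz":0,"turn":0},{"tx":0,"ty":0,"tz":0,"turn":0}], gripper=0.0)

```text
time_s: 26.2
position: [0.4323, -0.3065, 0.3362]
tcp_rot: [[0.957, -0.29, -0.0], [-0.29, -0.957, 0.001], [-0.0, -0.001, -1.0]]
force: [1.1, -0.1, -5.1]
opening: 0.223
```

```bash
cat >> st.py <<'E'
def rel(name,boxes=True):
    s,y=st()
    W=vision.capture("wrist");np.savez(name+".npz",**W)
    w=np.array([.0017,-.0012]);z=s["position"][2]-.051+.014
    p,e,a,b=refine(W,z,(*(s["position"][:2]+w),y),freez=False,use=[0,2],rng=5,iters=10)
    print("tier",p,np.degrees(p[2]),e,a,b,"in tool",toolR(y).T[:2,:2]@(p[:2]-w-s["position"][:2]))
    D=np.load("deeptop.npy")
    q,e,a,b=refine(W,.143,D,freez=False,use=[1,3],rng=4);print("deep",q,np.degrees(q[2]),e,a,b,"earlier",D[:3])
    print("delta share (live)",(q-p)[:2]/.8,"(earlier)",(D-p)[:2]/.8,"turn deg",np.degrees(q[2]-p[2]),np.degrees(D[2]-p[2]))
    overlay(W,q,.143,f"pics/{name}d.png",(100,120,540,340),1.8);overlay(W,p,z,f"pics/{name}t.png",(70,120,570,340),1.6)
E
python3 - <<'E'
from st import *
rel("W13")
S=vision.capture("scene")["pixels"]
cv2.imwrite("pics/s13.png",S)
E
```

```text
26.2 pos [ 0.4323 -0.3065  0.3362] yaw -16.84 F [ 1.1 -0.1 -5.1] M [0.03 0.01 0.01] z [-3.e-04  7.e-04 -1.e+00] op 0.223 [-47.4  19.9  92.6   0.   67.6 -30.6]
tier [ 0.43345899 -0.30883093 -0.29504328  0.29919313] -16.904734687391986 0.7087187654800657 72 72 in tool [-0.00025138  0.0012057 ]
deep [ 0.43285677 -0.30928357 -0.29097172  0.143     ] -16.671451476483067 0.21069883949109136 20 72 earlier [ 0.43287786 -0.30923978 -0.2929904 ]
delta share (live) [-0.00075278 -0.0005658 ] (earlier) [-0.00072642 -0.00051105] turn deg 0.23328321090891935 0.11762106394268276
```

View pics/W13d.png

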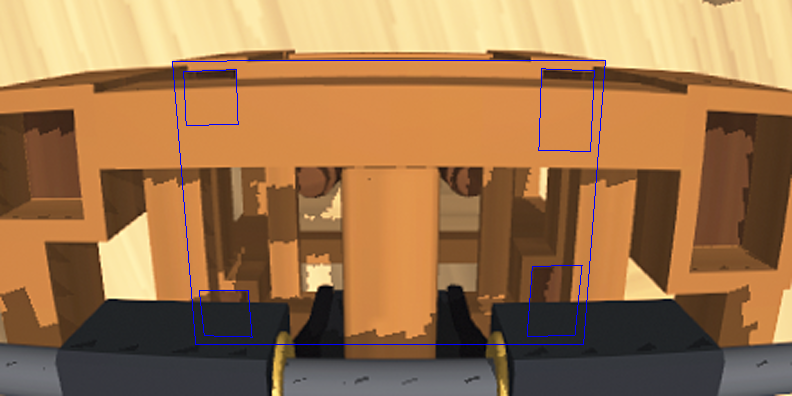

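View pics/W13t.png

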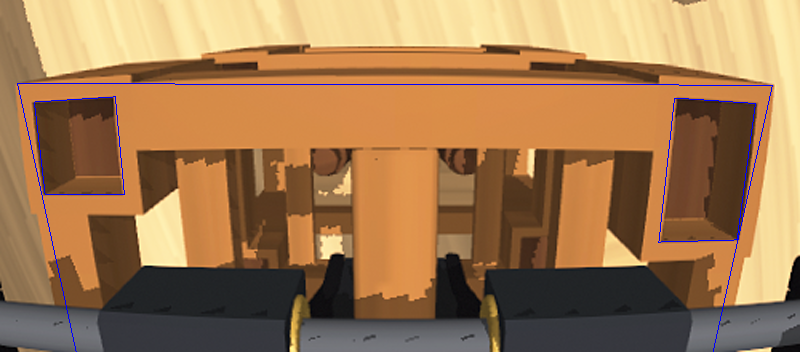

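View pics/s13.png

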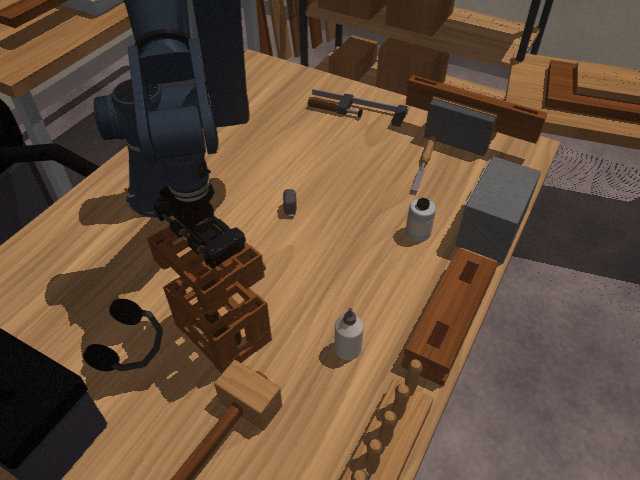

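Call:
play_rows(series=[{"tx":-0.0007,"ty":-0.0004,"tz":-0.01,"turn":0.002},{"tx":0,"ty":0,"tz":-0.02,"turn":0},{"tx":0,"ty":0,"tz":-0.025,"turn":0},{"tx":0,"ty":0,"tz":-0.02,"turn":0},{"tx":0,"ty":0,"tz":-0.008,"turn":0},{"tx":0,"ty":0,"tz":0,"turn":0},{"tx":0,"ty":0,"tz":0,"turn":0},{"tx":0,"ty":0,"tz":0,"turn":0},{"tx":0,"ty":0,"tz":0,"turn":0}], gripper=0.0)

```text
time_s: 27.2
position: [0.432, -0.3085, 0.2706]
tcp_rot: [[0.957, -0.289, 0.001], [-0.289, -0.957, -0.001], [0.002, 0.001, -1.0]]
force: [0.0, -0.1, -3.4]
opening: 0.224
```

```bash
python3 - <<'E'
from st import *
rel("W14")
S=vision.capture("scene")["pixels"]
cv2.imwrite("pics/s14.png",cv2.resize(S[190:390,140:300],None,fx=3,fy=3,interpolation=cv2.INTER_CUBIC))
E
```

```text
27.2 pos [ 0.432  -0.3085  0.2706] yaw -16.81 F [ 0.  -0.1 -3.4] M [ 0.02 -0.02 -0.01] z [ 0.0013 -0.0014 -1.    ] op 0.224 [-47.6  24.6  97.   -0.   58.3 -30.8]
tier [ 0.43331855 -0.31082608 -0.29457881  0.23361446] -16.87812248516578 0.6950379997431446 72 72 in tool [-8.33938339e-05  1.21330235e-03]
deep [ 0.43287786 -0.30923978 -0.2929904   0.143     ] -16.787113623449304 nan 0 72 earlier [ 0.43287786 -0.30923978 -0.2929904 ]
delta share (live) [-0.00055087  0.00198288] (earlier) [-0.00055087  0.00198288] turn deg 0.09100886171647525 0.09100886171647525
  return _methods._mean(a, axis=axis, dtype=dtype,
  ret = ret.dtype.type(ret / rcount)
```

View pics/s14.png

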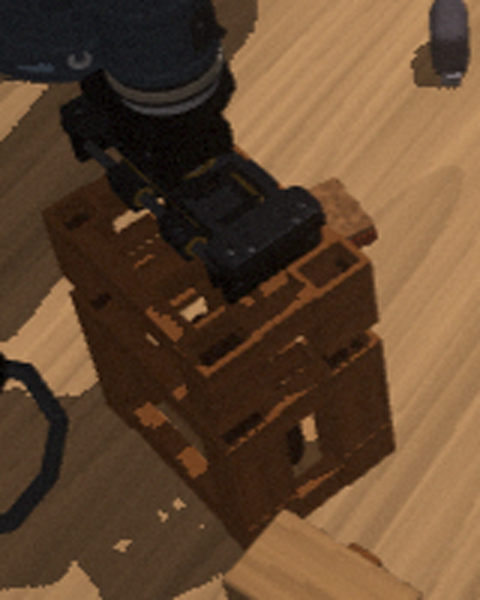

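View pics/W14d.png

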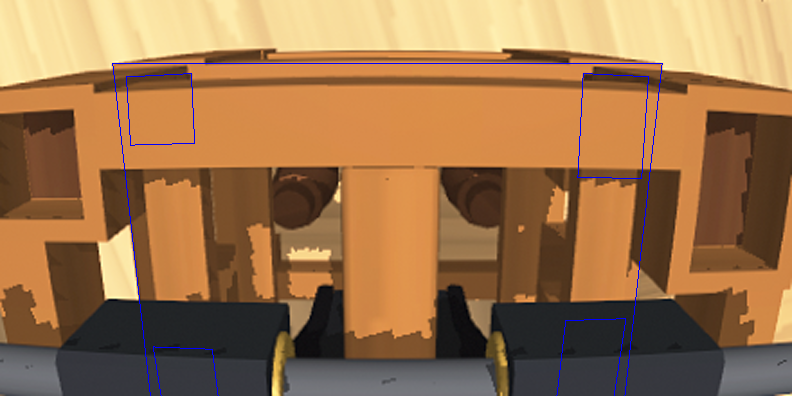

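Call:
play_rows(series=[{"tx":0,"ty":0,"tz":0,"turn":0},{"tx":0,"ty":0,"tz":0,"turn":0},{"tx":0,"ty":0,"tz":0,"turn":0},{"tx":0,"ty":0,"tz":0,"turn":0},{"tx":0,"ty":0,"tz":0,"turn":0}], gripper=0.0)

```text
time_s: 27.8
position: [0.4317, -0.3081, 0.2697]
tcp_rot: [[0.957, -0.289, -0.0], [-0.289, -0.957, 0.0], [-0.0, -0.0, -1.0]]
force: [-0.5, -0.3, -4.5]
opening: 0.226
```

```bash
python3 - <<'E' 2>/dev/null
from st import *
rel("W15")
E
```

```text
27.8 pos [ 0.4317 -0.3081  0.2697] yaw -16.81 F [-0.5 -0.3 -4.5] M [-0.04 -0.09 -0.05] z [-1.e-04  1.e-04 -1.e+00] op 0.226 [-47.6  24.7  97.   -0.   58.3 -30.8]
tier [ 0.43287327 -0.31045335 -0.29415067  0.23273668] -16.853591690769697 0.6529871005206543 72 72 in tool [-0.00017597  0.00124176]
deep [ 0.43287786 -0.30923978 -0.2929904   0.143     ] -16.787113623449304 nan 0 72 earlier [ 0.43287786 -0.30923978 -0.2929904 ]
delta share (live) [5.73292415e-06 1.51697280e-03] (earlier) [5.73292415e-06 1.51697280e-03] turn deg 0.06647806732039374 0.06647806732039374
```

Call:
play_rows(series=[{"tx":0,"ty":0.0015,"tz":0,"turn":0.001},{"tx":0,"ty":0,"tz":-0.003,"turn":0},{"tx":0,"ty":0,"tz":-0.003,"turn":0},{"tx":0,"ty":0,"tz":-0.003,"turn":0},{"tx":0,"ty":0,"tz":-0.003,"turn":0},{"tx":0,"ty":0,"tz":0,"turn":0},{"tx":0,"ty":0,"tz":0,"turn":0},{"tx":0,"ty":0,"tz":0,"turn":0}], gripper=0.0)

```text
time_s: 28.65
position: [0.4318, -0.307, 0.2602]
tcp_rot: [[0.958, -0.288, 0.0], [-0.288, -0.958, -0.0], [0.0, 0.0, -1.0]]
force: [-0.1, -0.2, -4.4]
opening: 0.223
```

Call:
play_rows(series=[{"tx":0,"ty":0,"tz":-0.003,"turn":0},{"tx":0,"ty":0,"tz":-0.003,"turn":0},{"tx":0,"ty":0,"tz":-0.003,"turn":0},{"tx":0,"ty":0,"tz":-0.002,"turn":0},{"tx":0,"ty":0,"tz":-0.002,"turn":0},{"tx":0,"ty":0,"tz":0,"turn":0},{"tx":0,"ty":0,"tz":0,"turn":0},{"tx":0,"ty":0,"tz":0,"turn":0}], gripper=0.0)

```text
time_s: 29.45
position: [0.4317, -0.307, 0.2498]
tcp_rot: [[0.958, -0.288, 0.0], [-0.288, -0.958, -0.0], [0.0, 0.0, -1.0]]
force: [-0.3, -0.3, -4.4]
opening: 0.225
```

Call:
play_rows(series=[{"tx":0,"ty":0,"tz":-0.001,"turn":0},{"tx":0,"ty":0,"tz":-0.001,"turn":0},{"tx":0,"ty":0,"tz":-0.001,"turn":0},{"tx":0,"ty":0,"tz":0,"turn":0},{"tx":0,"ty":0,"tz":0,"turn":0},{"tx":0,"ty":0,"tz":0,"turn":0}], gripper=0.0)

```text
time_s: 30.05
position: [0.4317, -0.3069, 0.2476]
tcp_rot: [[0.958, -0.288, 0.0], [-0.288, -0.958, -0.0], [0.0, 0.0, -1.0]]
force: [0.4, 0.5, -1.0]
opening: 0.225
```

Call:
play_rows(series=[{"tx":0,"ty":0,"tz":-0.001,"turn":0},{"tx":0,"ty":0,"tz":0,"turn":0},{"tx":0,"ty":0,"tz":0,"turn":0},{"tx":0,"ty":0,"tz":0,"turn":0}], gripper=0.0)

```text
time_s: 30.45
position: [0.4317, -0.3069, 0.2475]
tcp_rot: [[0.958, -0.288, 0.0], [-0.288, -0.958, -0.0], [0.0, 0.0, -1.0]]
force: [-2.7, 1.6, 4.9]
opening: 0.225
```

```bash
python3 - <<'E' 2>/dev/null
from st import *
st()
S=vision.capture("scene")["pixels"]
cv2.imwrite("pics/s16.png",cv2.resize(S[190:390,140:300],None,fx=3,fy=3,interpolation=cv2.INTER_CUBIC))
E
```

```text
30.45 pos [ 0.4317 -0.3069  0.2475] yaw -16.75 F [-2.7  1.6  4.9] M [ 0.3   0.32 -0.01] z [ 3.e-04 -5.e-04 -1.e+00] op 0.225 [-47.5  26.4  98.4  -0.   55.1 -30.8]
```

View pics/s16.png

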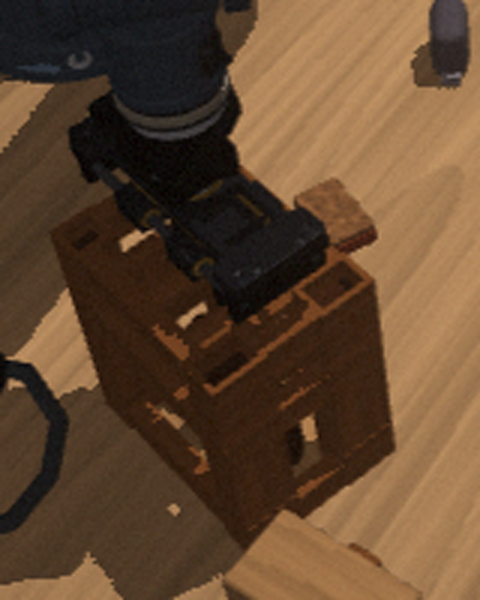

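The short tier is seated, with firm contact at z = 247.5 mm against 248 nominal. I'll release and lift clear.

Call:
play_rows(series=[{"tx":0,"ty":0,"tz":0,"turn":0},{"tx":0,"ty":0,"tz":0,"turn":0},{"tx":0,"ty":0,"tz":0,"turn":0},{"tx":0,"ty":0,"tz":0,"turn":0},{"tx":0,"ty":0,"tz":0.01,"turn":0},{"tx":0,"ty":0,"tz":0.03,"turn":0},{"tx":0,"ty":0,"tz":0.04,"turn":0},{"tx":0,"ty":0,"tz":0.05,"turn":0}], gripper=0.45)

```text
time_s: 31.3
position: [0.4312, -0.3064, 0.3509]
tcp_rot: [[0.958, -0.288, -0.002], [-0.288, -0.958, 0.002], [-0.003, -0.002, -1.0]]
force: [-0.4, -0.3, 0.5]
opening: 0.451
```

Call:
play_rows(series=[{"tx":0,"ty":0,"tz":0.05,"turn":0},{"tx":-0.007,"ty":-0.025,"tz":0.04,"turn":0},{"tx":-0.008,"ty":-0.025,"tz":0.03,"turn":0},{"tx":-0.008,"ty":-0.026,"tz":0.02,"turn":0},{"tx":0,"ty":0,"tz":0,"turn":0},{"tx":0,"ty":0,"tz":0,"turn":0},{"tx":0,"ty":0,"tz":0,"turn":0}], gripper=0.45)

```text
time_s: 32.0
position: [0.4131, -0.3666, 0.4615]
tcp_rot: [[0.958, -0.288, -0.001], [-0.288, -0.958, 0.003], [-0.002, -0.002, -1.0]]
force: [1.0, 0.5, 0.2]
opening: 0.446
```

```bash
python3 - <<'E' 2>/dev/null
from st import *
st()
W=vision.capture("wrist");D=np.load("deeptop.npy")
p,e,a,b=refine(W,.211,D,rng=8);print(p,np.degrees(p[2]),e,a,b,"deep",D)
overlay(W,p,p[3],"pics/w17f.png",(190,60,450,255),3)
S=vision.capture("scene")["pixels"];cv2.imwrite("pics/s17full.png",S)
cv2.imwrite("pics/s17.png",cv2.resize(S[190:390,140:300],None,fx=3,fy=3,interpolation=cv2.INTER_CUBIC))
E
```

```text
32.0 pos [ 0.4131 -0.3666  0.4615] yaw -16.72 F [1.  0.5 0.2] M [-0.04 -0.07  0.02] z [-0.0014  0.0026 -1.    ] op 0.446 [-53.2  15.7  78.5   0.   85.9 -36.5]
[ 0.43297793 -0.30913194 -0.29305346  0.21149691] -16.79072664168032 0.19881349822439098 144 144 deep [ 0.43287786 -0.30923978 -0.2929904   0.143     ]
```

View pics/w17f.png

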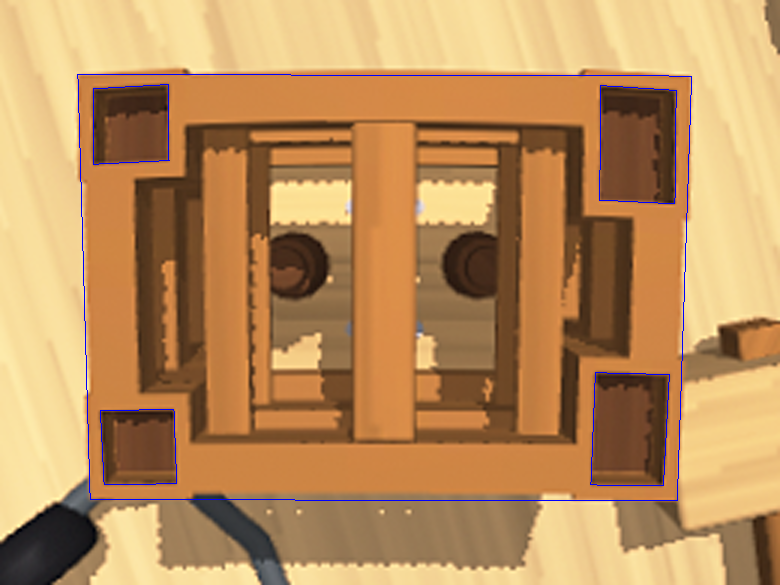

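View pics/s17.png

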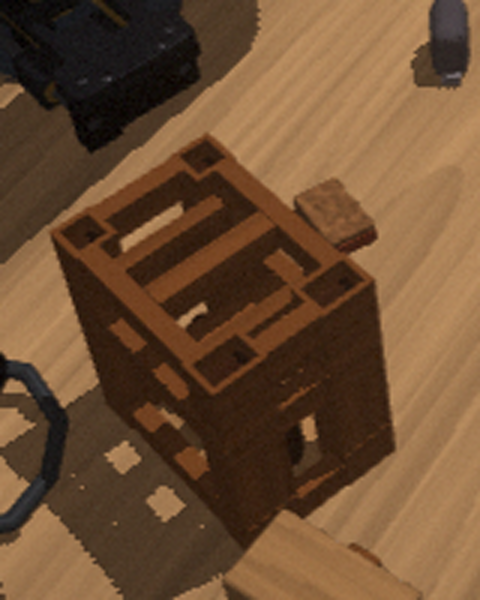

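View pics/s17full.png

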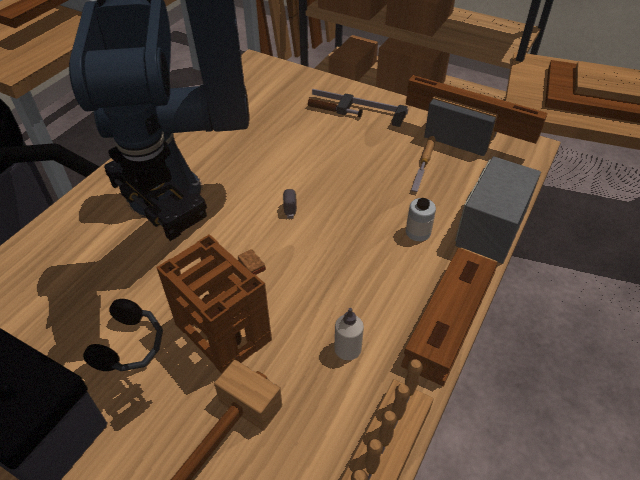

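```bash
python3 -c "
from rig import bot
print(bot.hand_in())"
```

```text
the job is handed in; nothing more can be done
None
```

I set the long-legged tier on the bottom frame and the short-legged tier on top of it, each with its oblong-post end over the one below. Both were lowered in until the wrist force showed contact, then released. The job is handed in at about 32 s; no verdict was reported.

- **Seating:** After release, the long tier's top measured 143.7 mm (143 nominal) and the short tier's top 211.5 mm (211 nominal). The short tier sits over the long one to within about 0.2 mm and 0.01°.
- **Handles and bystanders:** The handles look upright and in place in the pictures. The bystanders look undisturbed in the last scene picture. I checked both by eye only, not by measurement.
- **Arm:** It was clear of the rack at hand-in, with the gripper open.
- **Checks that failed or disagreed:**
  - The wrist camera's calibration was off by about (+1.7, −1.2) mm, so two in-hand readings disagreed by 3 mm. I corrected for this before the first insertion.
  - One fit of the short tier in hand settled wrongly by about 6 mm. I redid it from other starting points.
  - Just above the long tier, its mortises were hidden from the wrist camera. For that insertion I relied on the earlier measurement.

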